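Clamp a guide carriage and hold a grease coupler on its tilted nipple

TASK

First swing the red-handled weighted toggle clamp over centre so that it clamps the guide carriage in its service nest. Then take the blue grease coupler out of its stand, press it squarely onto the carriage's tilted brass nipple until it snaps on, and push on against the valve spring until the valve is well open; the program finishes while the gripper is still holding the coupler pressed like this. Keep the coupler off the carriage until it is clamped, and leave the other things on the bench where they are.

Things in the scene. Friction and masses are not known exactly. Their poses are not given: they have to be found in the camera images.
- nest: Fixed aluminium service nest, a 150 x 170 x 10 mm base plate with low dark strips round the carriage and a steel clamp bracket on its +y side (top 74 mm above the bench). Origin on the bench under the carriage's centre; z up. The closed clamp lies over the carriage's far (+x) half, along the nest's -y.
- clamp_hinge (a point): Pivot of the toggle clamp, in the nest's axes: the clamp turns about the x axis through this point, 66 mm above the bench, 25 mm along the nest's x and 64 mm along its y from the nest's origin.
- clamp_grip (a point): Middle of the red round handle (18 mm diameter, 49 mm long) at the end of the clamp lever, 115 mm from the pivot; the lever ends 141 mm from the pivot. From the pivot outwards it is a 12 x 14 mm steel bar, a steel weight (28 mm diameter, 70 to 92 mm from the pivot), then the handle. A rubber pad under it meets the carriage top 58 mm from the pivot. From the pivot the lever points along this point's -y.
- clamp (a joint): Angle of the weighted clamp lever (rad): about 0 clamped (lever level over the carriage, pointing to the nest's -y), 1.57 upright (its dead centre), 1.95 the open stop where it rests at the start, leaning to the nest's +y. Past centre its weight drops it onto the carriage by itself within about two seconds and keeps it pressed there. Pushing the handle over from the open side, towards the nest's -y, takes about 2 N.
- nipple_tip (a point): Top of the dome of the brass nipple on the steel carriage (92 x 60 x 40 mm, loose in the nest with 1.5 mm play; carriage top 50 mm above the bench). z is the nipple's axis, pointing out of the nipple; it leans 0.35 rad from vertical towards the nest's -x. The stem is 14 mm in diameter and free for 32 mm below the tip. Four spring detent balls stand 3.5 mm out of it 11 mm below the tip; the 6 mm valve pin stands 6 mm out above the tip.
- coupler_grip (a point): Centre of the blue square grip (30 x 30 mm, 70 mm long, flats facing this point's x and y) of the grease coupler (0.2 kg, 124 mm long, starting nose down and upright in the stand). z points from the open nose to the cap, along its axis. Above the grip is a 26 mm cap 8 mm high; below it a 42 mm collar 6 mm thick and a steel nose 34 mm in diameter, 40 mm long.
- coupler_mouth (a point): Centre of the open end of the coupler's nose, 81 mm below coupler_grip on its axis. Bore 17 mm wide for 7 mm (the lip), then 24 mm wide to its floor, 28 mm from the mouth. The lip meets the detents with the mouth 7 mm below the nipple tip, needs 8 to 12 N, then pulls itself on; snapped at 22 mm, where the floor meets the valve pin. Mouth 27.5 mm below the tip: pin fully in.
- valve (a joint): Travel of the nipple's valve pin (m): 0 out (shut), 0.0055 fully in. Its spring pushes back with about 4 N at 0 and 9.5 N fully in, so let go it springs back to less than 0.002 although the coupler stays snapped on. Well open means more than 0.003.
- stand: Fixed grey round stand, 90 mm foot, cup 68 mm wide and 34 mm high. Origin under its centre on the bench. The coupler stands loosely in its 39 mm hole, 28 mm deep; draw it straight up.
- carriage: The loose steel carriage that lies in the nest, green end plates; origin at the centre of its underside, 10 mm above the bench.
- coupler: The whole grease coupler; origin at the mouth of its nose, z towards the cap.
- vial_e: Bystander: small clear vial with a black cap, 23 x 48 mm, origin at its foot.
- white_bottle: Bystander: small white plastic bottle with white cap, 37 x 74 mm, origin at its foot.
- jar_amber: Bystander: amber jar with blue cap, 55 x 123 mm, origin at its foot.
- jar_clear: Bystander: clear jar with blue cap, 55 x 123 mm, origin at its foot.
- wash_bottle: Bystander: white bottle with blue cap, 66 x 141 mm, origin at its foot.
- tape_blue: Bystander: roll of blue tape lying flat, 54 x 12 mm, origin under its centre.

How it is judged:
On the way, in this order (a step that is already met when the one before it is completed fails the run):
1. the toggle clamp is shut on the carriage (value of joint clamp below 0.12 rad and contact force between clamp and carriage above 2 N), for 0.2 s.
2. the coupler is out of its stand (height (world z) of coupler_mouth above 0.045 m and contact force between the fingers and coupler above 1 N), for 0.1 s.
3. the coupler is snapped onto the nipple with the valve pressed open (value of joint valve above 0.003 m and z of coupler_mouth in the frame of nipple_tip below -0.023 m), for 0.2 s.
At the end, for the whole second after the job is handed in: The gripper (over 2 N) holds the coupler snapped on: mouth 23 mm or more below the nipple tip, axes within 0.12 rad, valve pin in by more than 3 mm. The clamp is shut (below 0.12 rad), presses the carriage with over 2 N, and the carriage lies flat in the nest (all of step 1 and all of step 3 and angle between the z axis of coupler_mouth and the z axis of nipple_tip, either way round below 0.12 rad and contact force between the fingers and coupler above 2 N and angle between carriage's own z axis and vertical below 0.04 rad and z of carriage in the frame of nest below 0.014 m); the arm keeps its last pose, push and grip.
It fails at once if the coupler touched the carriage or its nipple before the clamp was shut (value of joint clamp above 0.2 rad and contact force between coupler and carriage above 0.5 N).
It fails at once if a bystander was moved by more than 3 cm (distance of any of vial_e, white_bottle, jar_amber, jar_clear, wash_bottle, tape_blue from where it was at the start of the episode above 0.03 m).
It also fails if it takes over 53 s, if anything falls off the work surface, if the arm or the gripper's body presses on something with over 40 N, if the wrist force passes 120 N, or if a joint passes its speed limit or range.

ROBOT

A 6-joint arm with a two-finger parallel gripper is mounted at the origin on a cart in front of the work surface, level with it; the furniture and walls round the work are solid. World frame = base frame: x ahead of the robot, y to its left, z up, the work surface at z = 0. Lengths are in m, angles in rad, forces in N, time in s.
With the tool pointing down it reaches from about 0.325 to 0.9 m from the base axis. Payload 3.5 kg.
Tool frame: the origin (TCP) lies midway between the tips of the shut fingers; the grasp point (between the pads) lies 19 mm behind it; z points along the fingers, y is the direction in which the jaws open and shut (so a half turn about z gives the same grasp; the last joint's range is limited). The gripper opens to 85 mm and grips with 20 to 120 N. Pads are 22 mm wide; open, the fingers measure 114 mm over their backs; the gripper's body (76 mm by 85 mm) begins 54 mm behind the grasp point. The pads swing forward as they close: fully open they stand 13 mm farther back than shut.
Start: joints at [-1.373, 0.276, -0.026, 1.268, 0, 1.467], TCP at [0.185, -0.597, 0.231] pointing down, gripper open.
Joint ranges: [-3.12, 3.12], [-0.85, 1.88], [-1.08, 1.24], [-1.95, 2.15], [-1.57, 1.53], [-3.14, 3.14]. Speed limits (rad/s): [2.57, 2.57, 3.14, 3.14, 3.14, 3.14].

INTERFACE

Orientations are given as a unit quaternion [w, x, y, z].
In Python, from rig import env gives the robot as it stands.
- The arm moves only by the tool drive_tool, never from a script. Its argument "plan" is a list of rows, each a list of 2 entries, a list of its own where there are three numbers: the shift along the tool's x, y, z in cm, then the turn, a rotation vector about the tool's x, y, z in degrees. A call has 1 to 20 rows; each row is the pose to reach, as a shift and turn from the pose commanded when the call began, along the tool's axes at that moment; what a row does not reach only later rows make up. A row lasts 1/8 s, in which the tool goes at most 62.5 mm and 10.7 degrees, less where a joint would pass 70% of its speed; a pose out of reach is approached as far as the arm can. A call with a gripper value outside its range is refused whole. "claw" is the closure, from -1 (fully open) to 1 (shut), set as the call begins (left out, the last holds). The fingers move at their own pace and stop on an object; "grip_force" is the grip in N (left out, the last holds). Time passes only in rows, so rows that repeat a pose let the fingers close. It gives the time, the measured TCP pose, the force and the opening at its end, in the units of the state.
- env.observe(): the state, without advancing time (a new reading comes with each control period).
- env.grab_frame(name): name is "scene" or "top"; returns a dict with "frame" (480x640x3 uint8, red, green, blue), "depth" (480x640 float32, m along the optical axis (not along the pixel's ray), 0 where there is no reading), "camera_matrix" (3x3 intrinsics, pixels), "k1" (the pictures are not rectified: a ray, as slopes to the right and down, at radius r is drawn at 1 + k1 r^2 times it, then the intrinsics apply), "cam_to_world" (4x4, takes a point from camera to world coordinates). Camera axes: x right, y down, z forward; pixel columns grow to the right and rows downward; lengths in m; the calibration is good to about 2 mm. A picture is of the moment at which its call begins.
- env.close_job(): hands the job in, once; it reports no verdict.
Trained networks look in a picture, given as the dict that the camera call returned (one of the last four; its "shot" number tells which), for a name from the list of things; names that differ only in an ending like _2 or _b are one class to them, and where a whole thing is asked for, a point or a joint stands for the part that bears it (a point fixed in the world has none). Each returns a list of dicts, best first, with "confidence" (0 to 1); they miss things now and then, are a little off and sometimes report something else, mostly with a low value. They report only what shows in the picture. A call takes as long as a camera call.
- env.search_frame(picture, label): "rect" ([centre column, centre row, width, height] in pixels, round what is visible of it).
- env.landmark_of(picture, label): "location" ([column, row] in pixels: a listed point, or the origin of a listed thing).
The state is a dict: "t": time; "joint_pos": joint angles; "qd": joint speeds; "tau": joint torques, N m; "ee_pos": TCP position; "ee_rot": TCP orientation; "wrist_force": force on the tool from outside, world axes, zero at the start; "wrist_torque": the same for the moment, N m; "grip_width": finger opening in m.
Only numpy, scipy, OpenCV 4.12 (cv2) and the standard library are available. Lean on these libraries where they do the work, as an engineer would, in place of code of your own. Each camera call takes 0.05 s, during which the arm holds its last target.

## Working session

There is one attempt and no reset: what is moved stays moved. The work goes in short steps, Python scripts to look and compute and a tool call to move; the robot and the scene stay as the last step left them, time stands still between calls to the robot, and variables do not carry over. Pictures are saved under pics/ and viewed, and the job is handed in when it is done.

Besides the shell and the picture viewer there is one more tool, called after ">>>" by a JSON object that holds its "name" and its "arguments". drive_tool: Moves the arm, as the interface text tells. Its arguments: {"type":"object","properties":{"plan":{"type":"array","items":{"type":"array"}},"claw":{"type":"number"},"grip_force":{"type":"number"}},"required":["plan"]}

```bash
ls; mkdir -p pics
cat > h.py <<'E'
import numpy as np, cv2, pickle
from rig import env
def save(n,p): cv2.imwrite('pics/%s.png'%n, p['frame'][:,:,::-1])
def ray(p,uv):
    K=p['camera_matrix']; k=p['k1']
    d=cv2.undistortPoints(np.array([[uv]],float),K,np.array([k,0,0,0],float))[0,0]
    return d
def at_depth(p,uv,z=None):
    d=ray(p,uv)
    if z is None:
        u,v=int(round(uv[0])),int(round(uv[1])); w=p['depth'][v-1:v+2,u-1:u+2]; w=w[w>0]; z=np.median(w) if len(w) else np.nan
    T=p['cam_to_world']; return T[:3,:3]@np.array([d[0]*z,d[1]*z,z])+T[:3,3]
def at_height(p,uv,h):
    d=ray(p,uv);T=p['cam_to_world'];r=T[:3,:3]@np.array([d[0],d[1],1.]);return T[:3,3]+r*(h-T[2,3])/r[2]
def proj(p,X):
    T=p['cam_to_world'];c=T[:3,:3].T@(np.asarray(X)-T[:3,3])
    return cv2.projectPoints(c.reshape(1,1,3),np.zeros(3),np.zeros(3),p['camera_matrix'],np.array([p['k1'],0,0,0],float))[0][0,0]
def cloud(p):
    K=p['camera_matrix'];k=p['k1'];v,u=np.mgrid[0:480,0:640]
    d=cv2.undistortPoints(np.stack([u.ravel(),v.ravel()],1).astype(float)[:,None],K,np.array([k,0,0,0],float))[:,0].reshape(480,640,2)
    z=p['depth'];c=np.stack([d[...,0]*z,d[...,1]*z,z],-1);T=p['cam_to_world'];w=c@T[:3,:3].T+T[:3,3];w[z==0]=np.nan;return w
E
python3 - <<'E'
from h import *
np.set_printoptions(precision=4,suppress=True)
print(env.observe())
for n in ['scene','top']:
    p=env.grab_frame(n); save(n+'0',p); pickle.dump(p,open(n+'0.pkl','wb'))
    print(n,p['camera_matrix'],p['k1'],p['cam_to_world'],p['shot'])
    for l in ['nest','clamp_hinge','clamp_grip','nipple_tip','coupler_grip','coupler_mouth','stand','carriage','vial_e','white_bottle','jar_amber','jar_clear','wash_bottle','tape_blue']:
        r=env.landmark_of(p,l)
        for q in r[:2]: print(l,np.round(q['location'],1),round(q['confidence'],2),at_depth(p,q['location']))
E
```

```text
pics
{'t': 0.0, 'joint_pos': array([-1.3734,  0.2772, -0.0279,  1.268 , -0.    ,  1.4674]), 'qd': array([ 0.0012,  0.0003,  0.0014,  0.0004, -0.    , -0.0002]), 'tau': array([ -0.0005, -44.5509,  29.5202,   0.0162,  -0.0001,  -0.    ]), 'ee_pos': array([ 0.185 , -0.5962,  0.2301]), 'ee_rot': array([-0.0011,  0.9887,  0.1498, -0.0001]), 'wrist_force': array([ 0.5265, -0.9254,  0.4212]), 'wrist_torque': array([-0.0261, -0.0018, -0.0192]), 'grip_width': 0.08557934758880162}
scene [[598.466    0.     324.7209]
 [  0.     598.466  224.2141]
 [  0.       0.       1.    ]] -0.0162149272413359 [[-0.7476 -0.2475  0.6163 -0.293 ]
 [-0.6636  0.3131 -0.6794  0.9508]
 [-0.0248 -0.9169 -0.3984  0.6309]
 [ 0.      0.      0.      1.    ]] 1
nest [377.7 228.1] 0.79 [ 0.5167 -0.1358  0.0307]
nest [369.3 268.9] 0.51 [0.4268 0.0142 0.0085]
clamp_hinge [351.  207.1] 0.6 [ 0.5812 -0.1113  0.0783]
clamp_grip [335.8 175. ] 0.69 [ 0.5899 -0.0662  0.1724]
nipple_tip [381.  197.6] 0.45 [ 0.6614 -0.3441  0.0141]
nipple_tip [412.4 202. ] 0.4 [ 0.5696 -0.3672  0.0156]
coupler_grip [267.2 237.6] 0.88 [0.5721 0.17
[... 1330 characters left out ...]
3 0.1312]
coupler_mouth [262.  251.7] 0.77 [0.5742 0.1747 0.0533]
stand [263.9 250.8] 0.65 [0.575  0.1691 0.0566]
carriage [387.1 243.3] 0.93 [ 0.5416 -0.1683  0.0608]
vial_e [457.4 266.7] 0.45 [ 0.4594 -0.3611 -0.0016]
vial_e [330.3 297. ] 0.39 [0.4269 0.0081 0.016 ]
white_bottle [317.5 205.9] 0.66 [0.6863 0.0023 0.0408]
white_bottle [172.6 260.6] 0.62 [0.5811 0.4138 0.0755]
jar_amber [175.5 260.1] 0.97 [0.5823 0.4066 0.0722]
jar_amber [365.2 230.7] 0.71 [ 0.5832 -0.1138  0.0728]
jar_clear [176.3 294.4] 0.63 [0.4852 0.411  0.0848]
wash_bottle [328.9 298.4] 0.55 [0.4262 0.0118 0.002 ]
tape_blue [457.3 270.6] 0.6 [ 0.4467 -0.356   0.0071]
tape_blue [354.1 217.9] 0.51 [ 0.5899 -0.0775  0.1808]
```

View pics/scene0.png

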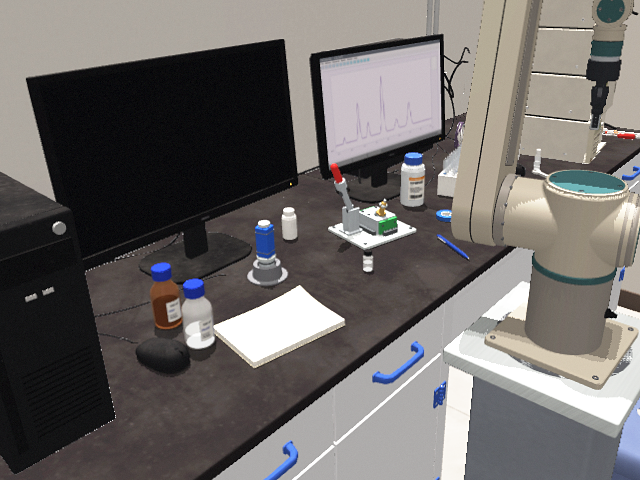

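View pics/top0.png

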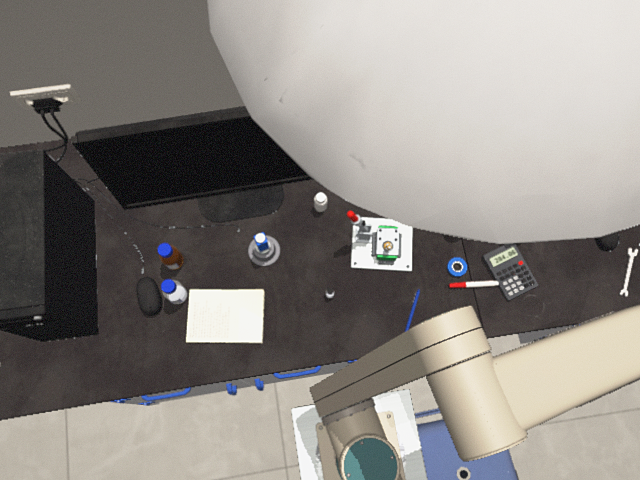

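Run:
```python
import cv2
for n,(a,b,c,d) in {'scene0':(300,150,460,270),'top0':(310,180,450,285)}.items():
    im=cv2.imread(f'pics/{n}.png')[b:d,a:c]; cv2.imwrite(f'pics/{n}_z.png',cv2.resize(im,None,fx=5,fy=5,interpolation=cv2.INTER_CUBIC))
```

```text
(no output)
```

View pics/scene0_z.png

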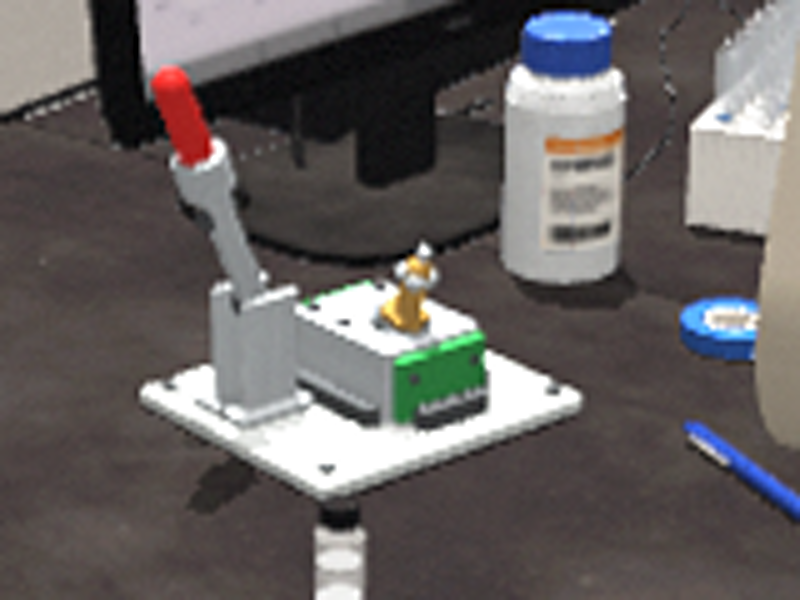

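View pics/top0_z.png

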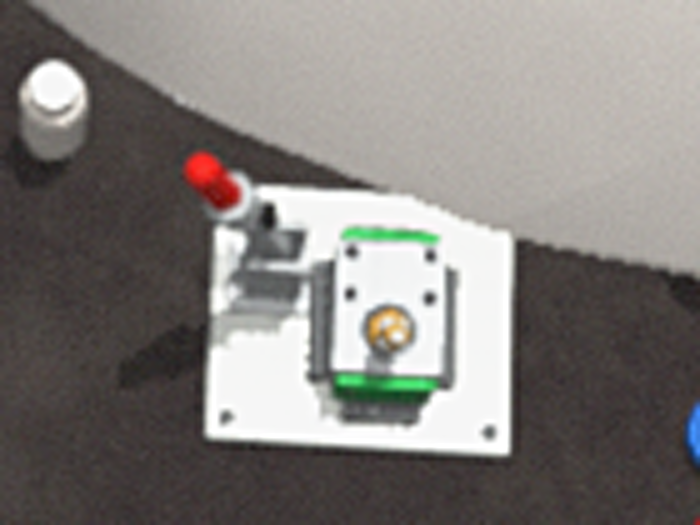

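Run:
```python
from h import *
np.set_printoptions(precision=4,suppress=True)
for n in ['scene0','top0']:
    p=pickle.load(open(n+'.pkl','rb')); W=cloud(p); im=p['frame'].astype(int)
    r,g,b=im[...,0],im[...,1],im[...,2]
    reg=(W[...,0]>.4)&(W[...,0]<.7)&(W[...,1]>-.32)&(W[...,1]<-.03)
    print(n)
    m=reg&(abs(W[...,2]-.01)<.006)&(r>150)
    pts=W[m][:,:2].astype(np.float32); box=cv2.minAreaRect(pts); print('plate',m.sum(),box,np.median(W[m][:,2]))
    print(cv2.boxPoints(box))
    m=reg&(abs(W[...,2]-.05)<.006); pts=W[m]; print('cartop',m.sum(),cv2.minAreaRect(pts[:,:2].astype(np.float32)),np.median(pts[:,2]))
    m=reg&(W[...,2]<.2)&(r>150)&(g<70)&(b<70); print('red',m.sum(),W[m].mean(0),W[m].min(0),W[m].max(0))
    m=reg&(W[...,2]>.058)&(r>g+40)&(g>b+20);print('brass',m.sum(),W[m].mean(0) if m.any() else 0)
    v,u=np.where(reg&(W[...,2]>.015)); 
    m=(abs(W[...,0]-.575)<.1)&(abs(W[...,1]-.175)<.1)&(W[...,2]>.06)&(b>r+40); q=W[m]; print('blue',m.sum(),q.mean(0),q.min(0),q.max(0))
    mm=m&(W[...,2]<.118)
    q=W[mm]; print(cv2.minAreaRect(q[:,:2].astype(np.float32)))
    # things above z .22
    m=(W[...,2]>.1)&(W[...,0]>.3)&(abs(W[...,1])<.5)
    for y0 in np.arange(-.4,.4,.1):
        k=m&(W[...,1]>y0)&(W[...,1]<y0+.1); 
        if k.any(): print(round(y0,1), np.nanpercentile(W[k][:,0],[1,5,50]), W[k][:,2].max(), k.sum())
```

```text
scene0
plate 792 ((0.5832849740982056, -0.18285943567752838), (0.21074388921260834, 0.22443875670433044), 76.84820556640625) 0.011473862436889026
[[ 0.45   -0.2599]
 [ 0.6686 -0.311 ]
 [ 0.7165 -0.1058]
 [ 0.498  -0.0547]]
cartop 418 ((0.5500845313072205, -0.14394837617874146), (0.1140555888414383, 0.09719248861074448), 80.9383544921875) 0.05076887974230054
red 115 [ 0.5898 -0.0676  0.1767] [ 0.5817 -0.0807  0.1505] [ 0.6032 -0.054   0.1979]
brass 14 [ 0.5272 -0.1614  0.0696]
blue 496 [0.5811 0.1799 0.094 ] [0.5681 0.1532 0.06  ] [0.6013 0.1936 0.1258]
((0.5797398090362549, 0.1777222901582718), (0.04052925854921341, 0.027778802439570427), 60.178016662597656)
-0.4 [0.5641 0.5891 0.7182] 0.5428766722182858 5399
-0.3 [0.6987 0.7042 0.7243] 0.5483777531785733 4396
-0.2 [0.7062 0.7128 0.7387] 0.5539927979959297 3276
-0.1 [0.5836 0.5974 0.7607] 0.5595073470045075 6021
-0.0 [0.7377 0.7428 0.7605] 0.5653922995225042 7004
0.1 [0.5765 0.7366 0.7584] 0.5710524938137249 8567
0.2 [0.7341 0.7395 0.7568] 0.5768838815628224 9687
0.3 [0.7319 0.7377 0.7548] 0.5827915265378354 11587
top0
plate 1343 ((0
[... 251 characters left out ...]
6033), (0.10876516997814178, 0.09353447705507278), 79.35489654541016) 0.05014007195304959
red 44 [ 0.6029 -0.0734  0.1726] [ 0.5878 -0.0964 -0.0036] [ 0.6725 -0.0605  0.2   ]
brass 6 [ 0.5372 -0.1669  0.0714]
blue 105 [0.5811 0.169  0.1086] [0.5721 0.1541 0.069 ] [0.6064 0.1881 0.1332]
((0.5832138657569885, 0.17567969858646393), (0.03870592266321182, 0.022416839376091957), 60.26749038696289)
-0.2 [0.5825 0.5829 0.5874] 0.14684582960101977 30
-0.1 [0.5802 0.5813 0.5904] 0.20456487387295574 149
-0.0 [0.3002 0.301  0.3126] 1.4239671764691408 5897
0.1 [0.3018 0.3079 0.5864] 1.382893305574435 6780
0.2 [0.7369 0.744  1.0248] 0.540929847148345 7759
0.3 [0.7355 0.7439 1.0251] 0.5619041513075522 8203
```

```bash
cat > fit.py <<'E'
from h import *
from scipy.optimize import least_squares
np.set_printoptions(precision=4,suppress=True)
ps=pickle.load(open('scene0.pkl','rb'));pt=pickle.load(open('top0.pkl','rb'))
def sz(p,uv,off): return at_height(p,[off[0]+(uv[0]+.5)/5-.5,off[1]+(uv[1]+.5)/5-.5],.01)
for l,p,o,L in [('s',ps,(300,150),[(142,390),(325,490),(580,397)]),('t',pt,(310,180),[(205,437),(513,455),(515,235)])]:
    q=[sz(p,u,o) for u in L]; print(l,np.array(q)[:,:2]); 
    for a,b in zip(q,q[1:]): print(np.linalg.norm(a-b), np.degrees(np.arctan2(*(b-a)[[1,0]])))
    print('centre',(q[0]+q[2])/2)
E
python3 fit.py
```

```text
s [[ 0.6463 -0.0969]
 [ 0.5001 -0.0625]
 [ 0.4662 -0.2283]]
0.15022653552797682 166.7614967567941
0.1692611372216653 -101.55515982544176
centre [ 0.5563 -0.1626  0.01  ]
t [[ 0.5033 -0.0624]
 [ 0.4659 -0.2309]
 [ 0.5924 -0.2579]]
0.1725497700805766 -102.51204042992357
0.12937058415387517 -12.030778030958707
centre [ 0.5478 -0.1601  0.01  ]
```

```bash
cat > f2.py <<'E'
from fit import *
print('---')
def z5(p,uv,off,h): return at_height(p,[off[0]+(uv[0]+.5)/5-.5,off[1]+(uv[1]+.5)/5-.5],h)
L=[(342,230),(440,236),(437,384),(332,376)]
q=np.array([z5(pt,u,(310,180),.05) for u in L]); print(q, q.mean(0))
for i in range(4): d=q[(i+1)%4]-q[i]; print(np.linalg.norm(d),np.degrees(np.arctan2(d[1],d[0])))
for c in ([.5563,-.1626],q.mean(0)[:2]):
  y=np.radians(-12.3);R=np.array([[np.cos(y),-np.sin(y)],[np.sin(y),np.cos(y)]])
  print('hinge',c+R@[.025,.064],'grip',c+R@[.025,.1065])
  for p,o,n in ((ps,(300,150),'s'),(pt,(310,180),'t')):
    im=cv2.imread('pics/%s_z.png'%('scene0' if n=='s' else 'top0')); 
    f=lambda X:((proj(p,X)-o)*5+2).astype(int)
    nest=lambda x,yy,z:np.r_[c+R@[x,yy],z]
    def poly(P,col): cv2.polylines(im,[np.array([f(nest(*a)) for a in P])],True,col,1)
    poly([(s*.046,t*.03,.05) for s,t in((1,1),(1,-1),(-1,-1),(-1,1))],(0,0,255))
    poly([(s*.046,t*.03,.01) for s,t in((1,1),(1,-1),(-1,-1),(-1,1))],(255,0,255))
    poly([(s*.075,t*.085,.01) for s,t in((1,1),(1,-1),(-1,-1),(-1,1))],(255,0,0))
    poly([(.025,.064,.066),(.025,.064+.141*.370,.066+.141*.929)],(0,255,255))
    cv2.imwrite(f'pics/ov_{n}{c[1]:.3f}.png',im)
E
python3 f2.py; ls pics
```

```text
s [[ 0.6463 -0.0969]
 [ 0.5001 -0.0625]
 [ 0.4662 -0.2283]]
0.15022653552797682 166.7614967567941
0.1692611372216653 -101.55515982544176
centre [ 0.5563 -0.1626  0.01  ]
t [[ 0.5033 -0.0624]
 [ 0.4659 -0.2309]
 [ 0.5924 -0.2579]]
0.1725497700805766 -102.51204042992357
0.12937058415387517 -12.030778030958707
centre [ 0.5478 -0.1601  0.01  ]
---
[[ 0.599  -0.1547  0.05  ]
 [ 0.5869 -0.208   0.05  ]
 [ 0.5033 -0.1898  0.05  ]
 [ 0.5169 -0.1337  0.05  ]] [ 0.5515 -0.1715  0.05  ]
0.05465865070844478 -102.76499252744233
0.08553735530132354 167.75214604196134
0.05780465024442199 76.41004934225407
0.08473470894082735 -14.366376471993068
hinge [ 0.5944 -0.1054] grip [ 0.6034 -0.0639]
hinge [ 0.5896 -0.1143] grip [ 0.5986 -0.0728]
ov_s-0.163.png
ov_s-0.172.png
ov_t-0.163.png
ov_t-0.172.png
scene0.png
scene0_z.png
top0.png
top0_z.png
```

View pics/ov_s-0.172.png

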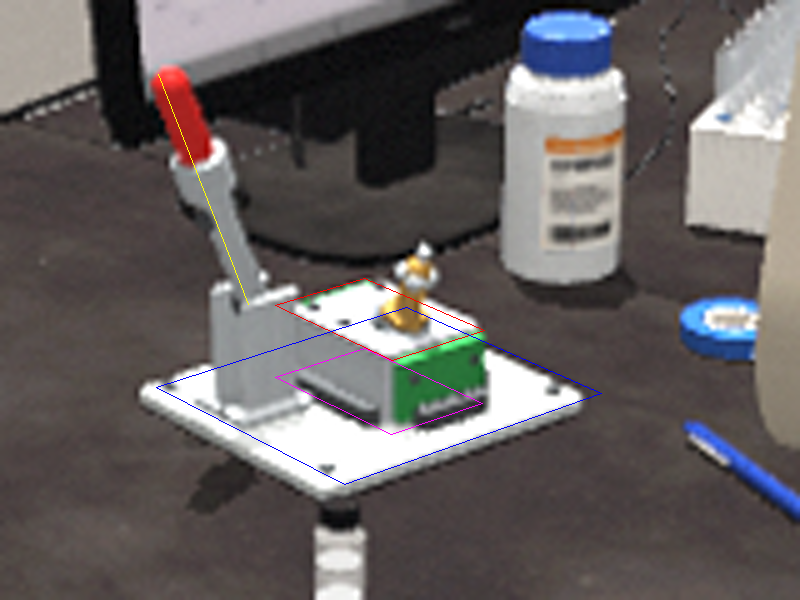

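View pics/ov_t-0.172.png

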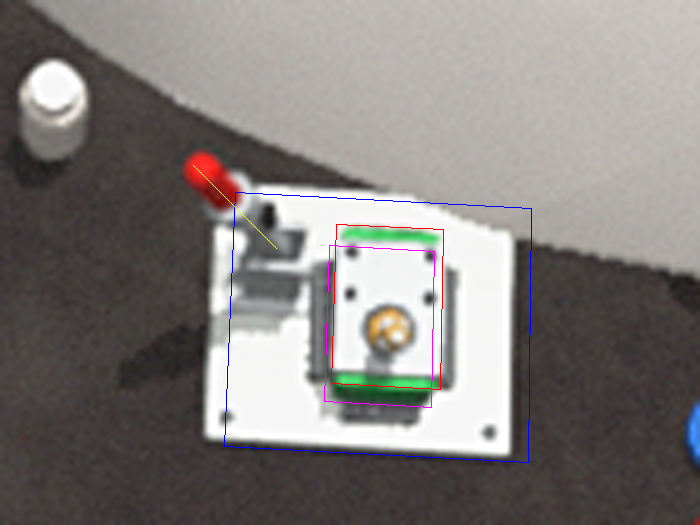

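```bash
cat >> h.py <<'E'
from scipy.spatial.transform import Rotation as Ro
NO=np.array([.5505,-.170,0]); YAW=np.radians(-12.5)
RN=Ro.from_euler('z',YAW).as_matrix()
def nest(x,y,z): return NO+RN@np.array([x,y,z])
def q2R(q): return Ro.from_quat([q[1],q[2],q[3],q[0]])
def down(yaw): # tool z down, tool x at yaw
    c,s=np.cos(yaw),np.sin(yaw); return Ro.from_matrix(np.array([[c,s,0],[s,-c,0],[0,0,-1.]]))
def cmd(X,R,base=None):
    o=env.observe(); p0,R0=(o['ee_pos'],q2R(o['ee_rot'])) if base is None else base
    return np.round(100*R0.inv().apply(np.asarray(X)-p0),2), np.round((R0.inv()*R).as_rotvec(degrees=True),2)
E
python3 - <<'E'
from h import *
R=down(YAW+np.pi)
o=env.observe()
print(nest(.025,.16,.165))
for X in ([.185,-.597,.34],[*nest(.025,.16,.34)[:2],.34],nest(.025,.16,.165)): print(cmd(X,R))
E
```

```text
[ 0.60953774 -0.01920363  0.165     ]
(array([ -0.02,   0.  , -10.87]), array([   0.  ,   -0.  , -150.26]))
(array([ 57.65, -42.6 , -10.87]), array([   0.  ,   -0.  , -150.26]))
(array([ 57.65, -42.6 ,   6.63]), array([   0.  ,   -0.  , -150.26]))
```

>>> {"name": "drive_tool", "arguments": {"plan": [[[0, 0, -10.8], [0, 0, -20]], [[0, 0, -10.8], [0, 0, -40]], [[57.6, -42.6, -10.8], [0, 0, -150.3]], [[57.6, -42.6, -10.8], [0, 0, -150.3]], [[57.6, -42.6, -10.8], [0, 0, -150.3]], [[57.6, -42.6, -10.8], [0, 0, -150.3]], [[57.6, -42.6, -10.8], [0, 0, -150.3]], [[57.6, -42.6, -10.8], [0, 0, -150.3]], [[57.6, -42.6, -10.8], [0, 0, -150.3]], [[57.6, -42.6, -10.8], [0, 0, -150.3]], [[57.6, -42.6, -10.8], [0, 0, -150.3]], [[57.6, -42.6, -10.8], [0, 0, -150.3]], [[57.6, -42.6, -10.8], [0, 0, -150.3]], [[57.6, -42.6, -10.8], [0, 0, -150.3]], [[57.6, -42.6, -10.8], [0, 0, -150.3]], [[57.6, -42.6, -10.8], [0, 0, -150.3]], [[57.6, -42.6, -10.8], [0, 0, -150.3]], [[57.6, -42.6, -10.8], [0, 0, -150.3]], [[57.6, -42.6, -10.8], [0, 0, -150.3]], [[57.6, -42.6, -10.8], [0, 0, -150.3]]], "claw": 1, "grip_force": 40}}

```text
t: 4.0
ee_pos: [0.6089, -0.0197, 0.3394]
ee_rot: [0.0, 0.109, 0.994, -0.0]
wrist_force: [-1.1, 0.8, -0.6]
grip_width: -0.0003
```

>>> {"name": "drive_tool", "arguments": {"plan": [[[0, 0, 6], [0, 0, 0]], [[0, 0, 12], [0, 0, 0]], [[0, 0, 17.4], [0, 0, 0]], [[0, 0, 17.4], [0, 0, 0]], [[0, -1, 17.4], [0, 0, 0]], [[0, -2, 17.4], [0, 0, 0]], [[0, -3, 17.4], [0, 0, 0]], [[0, -4, 17.4], [0, 0, 0]], [[0, -5, 17.4], [0, 0, 0]], [[0, -6, 17.4], [0, 0, 0]], [[0, -7, 17.4], [0, 0, 0]], [[0, -8, 17.4], [0, 0, 0]], [[0, -9, 17.4], [0, 0, 0]], [[0, -10, 17.4], [0, 0, 0]], [[0, -11, 17.4], [0, 0, 0]], [[0, -11.5, 17.4], [0, 0, 0]]]}}

```text
t: 6.0
ee_pos: [0.5839, -0.1325, 0.165]
ee_rot: [-0.0, 0.109, 0.994, -0.0]
wrist_force: [-0.9, -0.5, -0.9]
grip_width: -0.0002
```

Run:
```python
from h import *
print(env.observe()['wrist_force'])
p=env.grab_frame('scene'); save('s1',p); cv2.imwrite('pics/s1z.png',cv2.resize(p['frame'][130:280,280:480,::-1],None,fx=4,fy=4))
```

```text
[-0.9146612  -0.45562216 -0.93807673]
```

View pics/s1z.png

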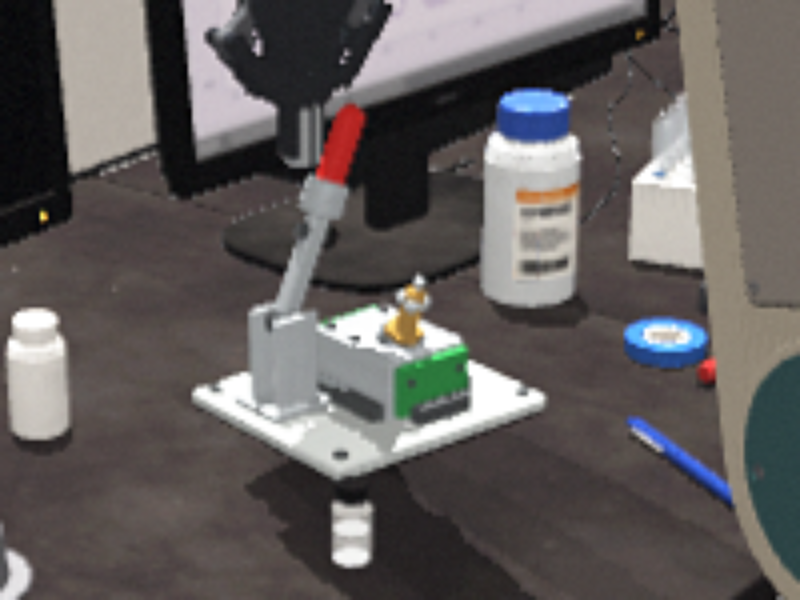

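Run:
```python
from h import *
np.set_printoptions(precision=4,suppress=True)
ps=pickle.load(open('scene0.pkl','rb'));pt=pickle.load(open('top0.pkl','rb'))
a=cv2.resize(ps['frame'][210:295,235:305,::-1],None,fx=7,fy=7,interpolation=cv2.INTER_CUBIC)
b=cv2.resize(pt['frame'][220:275,235:290,::-1],None,fx=7,fy=7,interpolation=cv2.INTER_CUBIC)
c=np.zeros((595,490+385,3),np.uint8);c[:,:490]=a;c[:385,490:]=b
cv2.imwrite('pics/coup.png',c[:, :])
for p in(ps,pt):
    W=cloud(p)
    m=(abs(W[...,0]-.58)<.06)&(abs(W[...,1]-.175)<.06)
    mm=m&(abs(W[...,2]-.034)<.004); print('cup top ring',mm.sum(),W[mm].mean(0),cv2.minEnclosingCircle(W[mm][:,:2].astype(np.float32)) if mm.any() else 0)
    mm=m&(W[...,2]>.127); print('cap top',mm.sum(),W[mm].mean(0))
```

```text
cup top ring 207 [0.579  0.182  0.0344] ((0.5864715576171875, 0.17522262036800385), 0.03108804300427437)
cap top 62 [0.5862 0.1747 0.1305]
cup top ring 118 [0.5817 0.1702 0.0339] ((0.5885646939277649, 0.1700197160243988), 0.0314258448779583)
cap top 63 [0.5888 0.171  0.1314]
```

View pics/coup.png

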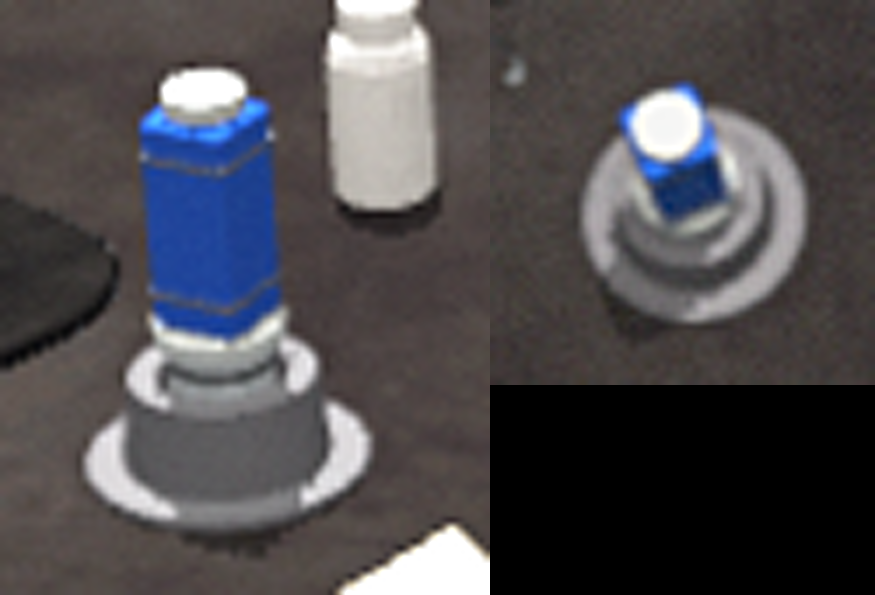

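Run:
```python
from h import *
ps=pickle.load(open('scene0.pkl','rb'));pt=pickle.load(open('top0.pkl','rb'))
out=[]
for y in (0,8,16):
  row=[]
  for p,o,c in((ps,(235,210),(.5865,.1745)),(pt,(235,215),(.5885,.172))):
    im=cv2.resize(p['frame'][o[1]:o[1]+60,o[0]:o[0]+55,::-1],None,fx=5,fy=5,interpolation=cv2.INTER_CUBIC)
    for z in (.122,.052):
      P=[]
      for k in range(4):
        a=np.radians(y+45+90*k); P.append(((proj(p,[c[0]+.0212*np.cos(a),c[1]+.0212*np.sin(a),z])-o)*5+2).astype(int))
      cv2.polylines(im,[np.array(P)],True,(0,255,255),1)
    row.append(im)
  out.append(np.vstack(row))
cv2.imwrite('pics/cy.png',np.hstack(out)[:600,:825][:,:])
```

```text
(no output)
```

View pics/cy.png

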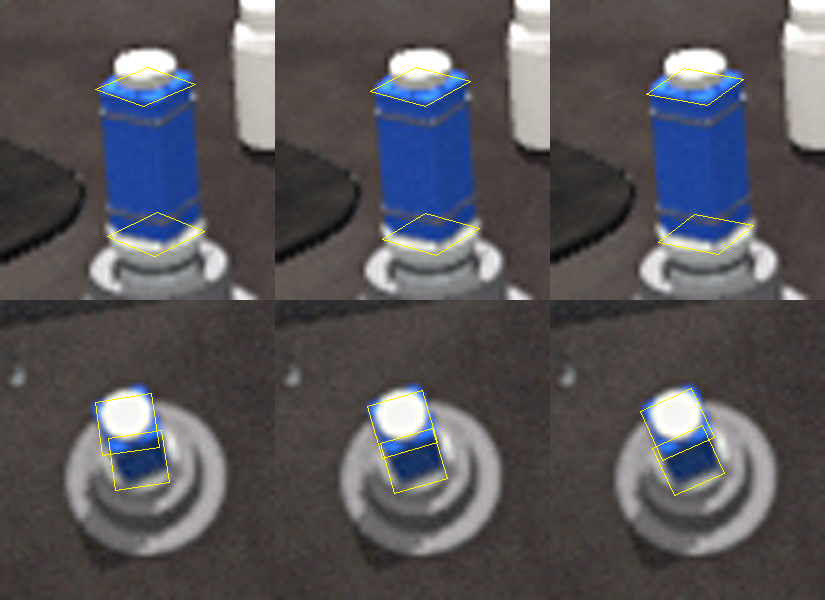

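>>> {"name": "drive_tool", "arguments": {"plan": [[[0, 1, -5], [0, 0, 0]], [[0, 2, -10], [0, 0, 0]], [[0, 8, -10], [0, 0, 0]], [[0, 14, -10], [0, 0, 0]]]}}

```text
t: 6.55
ee_pos: [0.6155, 0.0059, 0.2668]
ee_rot: [0.001, 0.109, 0.994, 0.0]
wrist_force: [0.5, -0.2, 0.3]
grip_width: 0.0
```

Run:
```python
from h import *
R=down(np.radians(192))
for z in(.26,.07): print(cmd([.5875,.173,z],R))
p=env.grab_frame('scene'); save('s2',p); cv2.imwrite('pics/s2z.png',cv2.resize(p['frame'][130:280,280:480,::-1],None,fx=4,fy=4))
```

```text
(array([ 6.37, 15.7 ,  0.67]), array([-1.000e-02,  1.700e-01, -2.456e+01]))
(array([ 6.43, 15.7 , 19.67]), array([-1.000e-02,  1.700e-01, -2.456e+01]))
```

View pics/s2z.png

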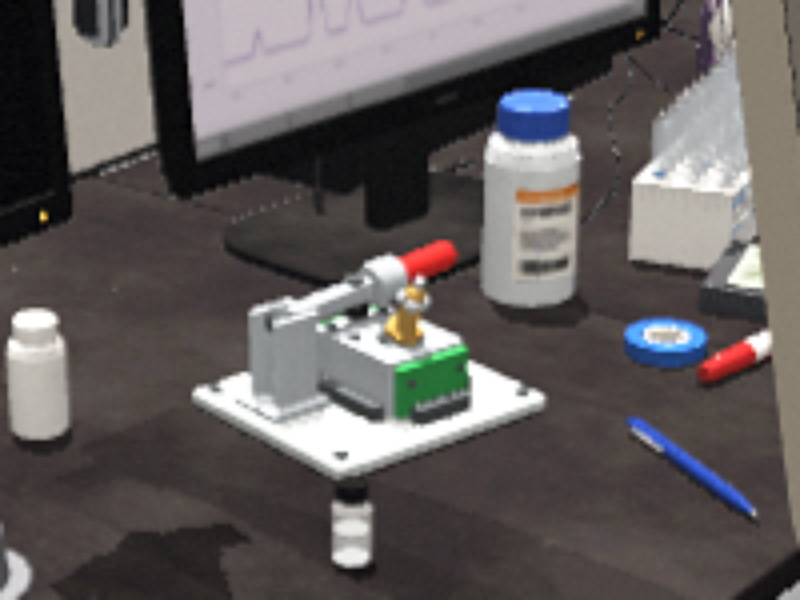

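>>> {"name": "drive_tool", "arguments": {"plan": [[[6.4, 15.7, 0.7], [0, 0, -24.6]], [[6.4, 15.7, 0.7], [0, 0, -24.6]], [[6.4, 15.7, 0.7], [0, 0, -24.6]], [[6.4, 15.7, 0.7], [0, 0, -24.6]], [[6.4, 15.7, 0.7], [0, 0, -24.6]], [[6.4, 15.7, 0.7], [0, 0, -24.6]], [[6.4, 15.7, 0.7], [0, 0, -24.6]], [[6.4, 15.7, 0.7], [0, 0, -24.6]]], "claw": -1}}

```text
t: 7.6
ee_pos: [0.5861, 0.1713, 0.2583]
ee_rot: [-0.0, -0.105, 0.994, -0.0]
wrist_force: [0.2, -0.2, 0.3]
grip_width: 0.0854
```

Run:
```python
from h import *
R=down(np.radians(192))
for z in(.26,.07): print(cmd([.5875,.173,z],R))
p=env.grab_frame('scene'); save('s3',p); cv2.imwrite('pics/s3z.png',cv2.resize(p['frame'][150:300,220:420,::-1],None,fx=4,fy=4))
p=env.grab_frame('top'); save('t3',p);print(env.observe())
```

```text
(array([-0.17,  0.14, -0.17]), array([-0.  , -0.  ,  0.06]))
(array([-0.17,  0.14, 18.83]), array([-0.  , -0.  ,  0.06]))
{'t': 7.7, 'joint_pos': array([ 1.79088488e-01,  2.38651211e-01, -1.83039353e-02,  1.31375267e+00,
        2.48894054e-05, -3.18738401e-02]), 'qd': array([ 7.06880401e-03, -1.08533013e-03,  2.15113055e-07,  7.18941227e-04,
        7.38013616e-04,  1.64957941e-03]), 'tau': array([-7.12791178e-02, -4.28910577e+01,  2.99062335e+01, -1.06926956e-05,
       -2.57423329e-03, -1.85213717e-04]), 'ee_pos': array([0.58604503, 0.17164627, 0.25835635]), 'ee_rot': array([ 4.32189591e-05, -1.05285671e-01,  9.94442017e-01,  1.56654817e-05]), 'wrist_force': array([-0.13933956, -0.11469127, -0.60231772]), 'wrist_torque': array([ 0.02256626,  0.01381316, -0.0312728 ]), 'grip_width': 0.08515567552261073}
```

View pics/s3z.png

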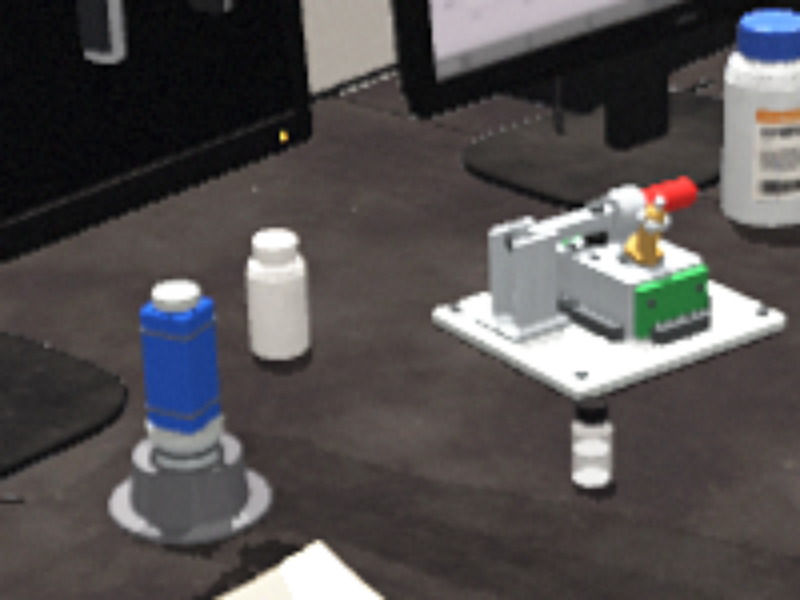

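View pics/t3.png

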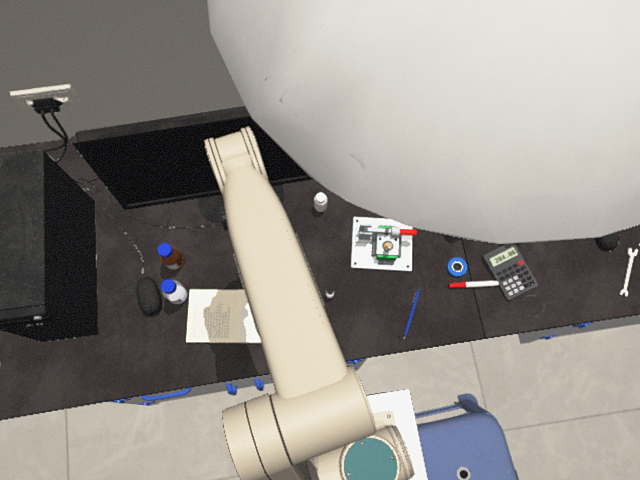

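>>> {"name": "drive_tool", "arguments": {"plan": [[[-0.2, 0.1, 5], [0, 0, 0]], [[-0.2, 0.1, 9], [0, 0, 0]], [[-0.2, 0.1, 12], [0, 0, 0]], [[-0.2, 0.1, 14], [0, 0, 0]], [[-0.2, 0.1, 16], [0, 0, 0]], [[-0.2, 0.1, 18], [0, 0, 0]], [[-0.2, 0.1, 18.8], [0, 0, 0]], [[-0.2, 0.1, 18.8], [0, 0, 0]]]}}

```text
t: 8.7
ee_pos: [0.5873, 0.1734, 0.0699]
ee_rot: [-0.001, -0.106, 0.994, -0.0]
wrist_force: [0.3, 0.5, 0.3]
grip_width: 0.0857
```

Run:
```python
from h import *
p=env.grab_frame('scene'); save('s4',p); pickle.dump(p,open('s4.pkl','wb')); cv2.imwrite('pics/s4z.png',cv2.resize(p['frame'][180:300,200:340,::-1],None,fx=5,fy=5))
```

```text
(no output)
```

View pics/s4z.png

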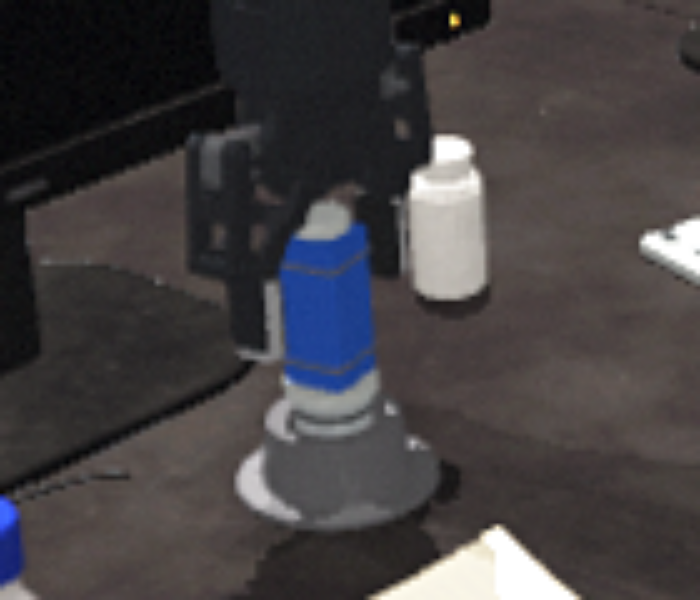

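>>> {"name": "drive_tool", "arguments": {"plan": [[[0, 0, 0], [0, 0, 0]], [[0, 0, 0], [0, 0, 0]], [[0, 0, 0], [0, 0, 0]], [[0, 0, 0], [0, 0, 0]], [[0, 0, 0], [0, 0, 0]], [[0, 0, 0], [0, 0, 0]], [[0, 0, 0], [0, 0, 0]], [[0, 0, 0], [0, 0, 0]]], "claw": 1, "grip_force": 80}}

```text
t: 9.75
ee_pos: [0.5881, 0.1735, 0.0709]
ee_rot: [0.0, -0.106, 0.994, -0.0]
wrist_force: [-0.1, -1.7, 5.7]
grip_width: 0.0294
```

Run:
```python
from h import *
print(env.observe())
```

```text
{'t': 9.75, 'joint_pos': array([ 1.81581989e-01,  3.79665024e-01, -2.44180116e-01,  9.45977879e-01,
       -3.13654747e-04, -3.01037081e-02]), 'qd': array([ 0.0010204 ,  0.00040639,  0.00100395,  0.00021226, -0.00055315,
        0.00091888]), 'tau': array([ 7.22008422e-01, -4.26158130e+01,  2.35174888e+01, -1.60047244e-01,
        3.22358357e-01,  3.18641078e-04]), 'ee_pos': array([0.58812588, 0.17346778, 0.07087359]), 'ee_rot': array([ 4.97125125e-04, -1.05645248e-01,  9.94403751e-01, -1.19554255e-04]), 'wrist_force': array([-0.05835648, -1.74997817,  5.67641201]), 'wrist_torque': array([-0.27290509,  0.05001631,  0.00189652]), 'grip_width': 0.029447720946526715}
```

>>> {"name": "drive_tool", "arguments": {"plan": [[[0, 0, -1.5], [0, 0, 0]], [[0, 0, -4], [0, 0, 0]], [[0, 0, -8], [0, 0, 0]], [[0, 0, -13], [0, 0, 0]], [[0, 0, -18], [0, 0, 0]], [[0, 0, -18], [0, 0, 0]]]}}

```text
t: 10.5
ee_pos: [0.59, 0.1745, 0.2557]
ee_rot: [0.004, -0.106, 0.994, 0.001]
wrist_force: [0.5, 0.1, -2.1]
grip_width: 0.0291
```

Run:
```python
from h import *
np.set_printoptions(precision=4,suppress=True)
o=env.observe();print({k:o[k] for k in('ee_pos','wrist_force','wrist_torque','grip_width','t')})
p=env.grab_frame('scene'); save('s5',p); pickle.dump(p,open('s5.pkl','wb')); cv2.imwrite('pics/s5z.png',cv2.resize(p['frame'][130:290,180:330,::-1],None,fx=3.7,fy=3.7))
for l in ('coupler_mouth','coupler_grip','nipple_tip'):
    for q in env.landmark_of(p,l)[:2]: print(l,q)
R=q2R(o['ee_rot']).as_matrix()
for d in(-.0165,.065): print('pred',proj(p,o['ee_pos']+R[:,2]*d))
```

```text
{'ee_pos': array([0.59  , 0.1745, 0.2557]), 'wrist_force': array([ 0.4588,  0.1394, -2.0653]), 'wrist_torque': array([ 0.0224, -0.0246, -0.0247]), 'grip_width': 0.02912692135746569, 't': 10.5}
coupler_mouth {'location': [257.5, 193.7], 'confidence': 0.78}
coupler_grip {'location': [259.2, 157.6], 'confidence': 0.98}
coupler_grip {'location': [348.9, 210.9], 'confidence': 0.58}
nipple_tip {'location': [383.9, 200.6], 'confidence': 0.6}
pred [257.7539 158.7881]
pred [260.1567 196.2973]
```

View pics/s5z.png

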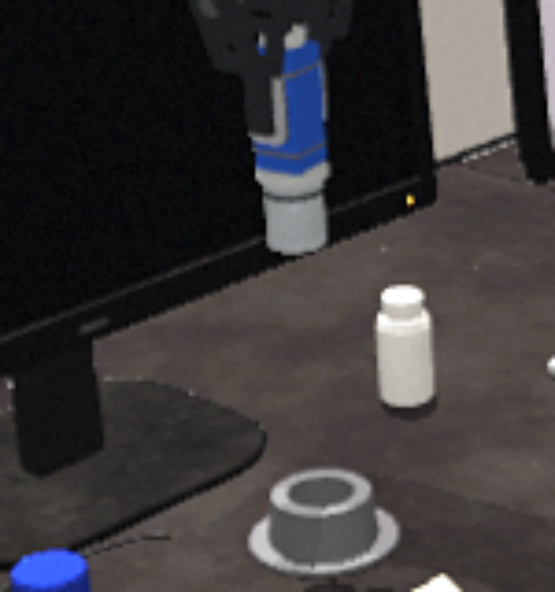

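Run:
```python
from h import *
ps=pickle.load(open('s5.pkl','rb'))
pt=env.grab_frame('top'); pickle.dump(pt,open('t5.pkl','wb')); save('t5',pt)
a=cv2.resize(ps['frame'][180:250,330:430,::-1],None,fx=8,fy=8,interpolation=cv2.INTER_CUBIC); cv2.imwrite('pics/n_s.png',a)
b=cv2.resize(pt['frame'][210:280,345:420,::-1],None,fx=8,fy=8,interpolation=cv2.INTER_CUBIC); cv2.imwrite('pics/n_t.png',b)
```

```text
(no output)
```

View pics/n_s.png

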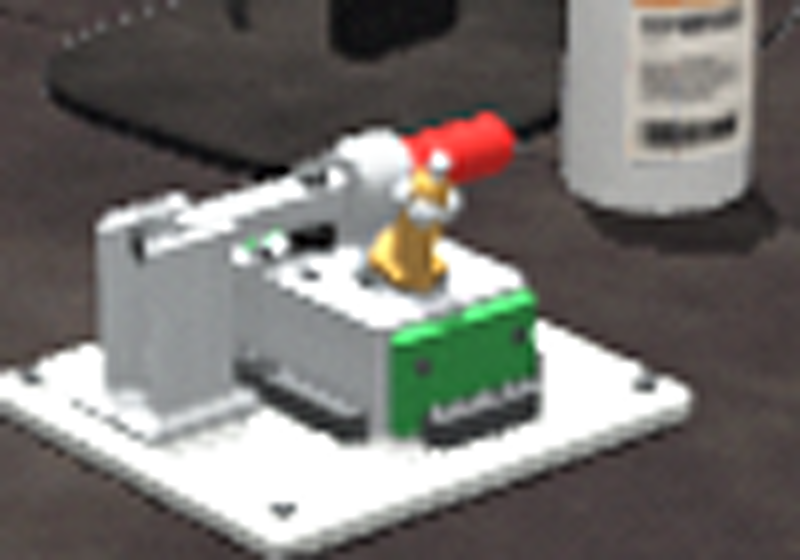

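View pics/n_t.png

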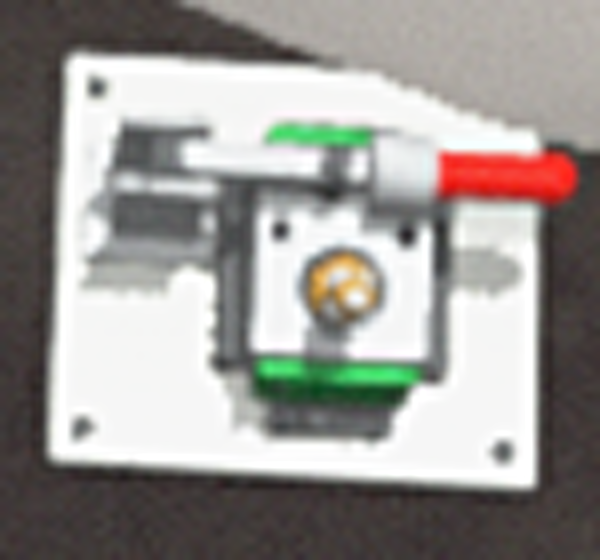

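```bash
cat > nip.py <<'E'
from h import *
np.set_printoptions(precision=4,suppress=True)
ps=pickle.load(open('s5.pkl','rb'));pt=pickle.load(open('t5.pkl','rb'))
f=lambda uv,o:[o[0]+(uv[0]+.5)/8-.5,o[1]+(uv[1]+.5)/8-.5]
S=lambda uv:f(uv,(330,180)); T=lambda uv:f(uv,(345,210))
if __name__=='__main__':
    ax=RN@np.array([-np.sin(.35),0,np.cos(.35)])
    for l in ('nipple_tip','clamp_grip','clamp_hinge','carriage','nest'):
        for q in env.landmark_of(pt,l)[:2]: print(l,q['location'],(np.array(q['location'])-[345,210])*8,q['confidence'])
    # triangulate pin top
    def tri(us,ut):
        A=[];b=[]
        for p,uv in((ps,us),(pt,ut)):
            d=ray(p,uv);Tm=p['cam_to_world'];r=Tm[:3,:3]@[d[0],d[1],1];r/=np.linalg.norm(r);P=np.eye(3)-np.outer(r,r);A.append(P);b.append(P@Tm[:3,3])
        x=np.linalg.lstsq(np.vstack(A),np.hstack(b),rcond=None)[0]; return x, proj(ps,x)-us, proj(pt,x)-ut
    print('pin',tri(S((441,157)),T((352,297))))
    print('flange',tri(S((408,278)),T((342,288))))
    print('detring', tri(S((431,200)),T((348,290))))
    # scene depth at points
    W=cloud(ps)
    for uv in[(430,185),(408,268),(430,205),(390,330),(420,250)]: u=S(uv); print(uv,W[int(round(u[1])),int(round(u[0]))])
    for c in [(T((258,364)),pt),(T((422,366)),pt),(S((388,333)),ps),(S((535,297)),ps)]: x=at_height(c[1],c[0],.05); print('corner',x, RN.T@(x-NO))
    print(W[(abs(W[...,2]-.05)<.002)&(abs(W[...,0]-.55)<.05)&(abs(W[...,1]+.17)<.04)].mean(0))
E
python3 nip.py
```

```text
nipple_tip [389.6, 247.1] [356.8 296.8] 0.47
clamp_grip [408.4, 233.1] [507.2 184.8] 0.57
clamp_hinge [366.3, 228.0] [170.4 144. ] 0.9
clamp_hinge [408.2, 234.7] [505.6 197.6] 0.31
carriage [387.7, 245.3] [341.6 282.4] 0.95
carriage [366.0, 228.6] [168.  148.8] 0.3
nest [385.3, 244.8] [322.4 278.4] 0.84
pin (array([ 0.5204, -0.1652,  0.0976]), array([-0.6901, -0.1025]), array([0.4313, 0.4721]))
flange (array([ 0.536 , -0.1701,  0.0517]), array([-0.7044, -0.1071]), array([0.4377, 0.4775]))
detring (array([ 0.5266, -0.1675,  0.0813]), array([-1.0095, -0.1523]), array([0.6293, 0.6892]))
(430, 185) [ 0.5204 -0.1614  0.0884]
(408, 268) [ 0.5276 -0.1635  0.0592]
(430, 205) [ 0.5201 -0.161   0.0833]
(390, 330) [ 0.517  -0.1372  0.0493]
(420, 250) [ 0.5249 -0.1638  0.0652]
corner [ 0.5158 -0.1357  0.05  ] [-0.0413  0.0259  0.05  ]
corner [ 0.5062 -0.1913  0.05  ] [-0.0386 -0.0304  0.05  ]
corner [ 0.5152 -0.1349  0.05  ] [-0.0421  0.0266  0.05  ]
corner [ 0.4964 -0.1859  0.05  ] [-0.0494 -0.0272  0.05  ]
[ 0.5405 -0.1599  0.0503]
```

```bash
cat >> h.py <<'E'
AX=RN@np.array([-np.sin(.35),0,np.cos(.35)])
RT=Ro.from_matrix(np.stack([RN@[-np.cos(.35),0,-np.sin(.35)],RN@[0,1.,0],-AX],1))
TIP=np.array([.5212,-.1664,.092])
E
python3 - <<'E'
from h import *
o=env.observe();print(o['ee_pos'],o['t'])
for d in(.10,.03): print(TIP+AX*(d+.065),cmd(TIP+AX*(d+.065),RT))
E
```

```text
[0.58705769 0.17341831 0.24920265] 11.0
[ 0.46596299 -0.15415425  0.2469965 ] (array([ 18.72, -29.48,   0.25]), array([  4.29, -19.86,  24.39]))
[ 0.48939687 -0.15934942  0.18124041] (array([ 16.53, -30.48,   6.83]), array([  4.29, -19.86,  24.39]))
```

>>> {"name": "drive_tool", "arguments": {"plan": [[[18.7, -29.5, 0.2], [4.3, -19.9, 24.4]], [[18.7, -29.5, 0.2], [4.3, -19.9, 24.4]], [[18.7, -29.5, 0.2], [4.3, -19.9, 24.4]], [[18.7, -29.5, 0.2], [4.3, -19.9, 24.4]], [[18.7, -29.5, 0.2], [4.3, -19.9, 24.4]], [[18.7, -29.5, 0.2], [4.3, -19.9, 24.4]], [[18.7, -29.5, 0.2], [4.3, -19.9, 24.4]], [[18.7, -29.5, 0.2], [4.3, -19.9, 24.4]], [[18.7, -29.5, 0.2], [4.3, -19.9, 24.4]], [[16.5, -30.5, 6.8], [4.3, -19.9, 24.4]], [[16.5, -30.5, 6.8], [4.3, -19.9, 24.4]], [[16.5, -30.5, 6.8], [4.3, -19.9, 24.4]], [[16.5, -30.5, 6.8], [4.3, -19.9, 24.4]]]}}

```text
t: 12.62
ee_pos: [0.4917, -0.1596, 0.1844]
ee_rot: [0.176, 0.107, 0.978, -0.019]
wrist_force: [-0.5, 0.2, -2.9]
grip_width: 0.0289
```

```bash
cat > look.py <<'E'
from h import *
import sys
np.set_printoptions(precision=4,suppress=True)
n=sys.argv[1]
o=env.observe();print({k:o[k] for k in('t','ee_pos','wrist_force','wrist_torque','grip_width')})
R=q2R(o['ee_rot']); M=R.as_matrix(); print('angle to RT',(R.inv()*RT).as_rotvec(degrees=True))
mouth=o['ee_pos']+.065*M[:,2]; e=RT.inv().apply(mouth-TIP); print('mouth rel TIP in RT (tool) axes mm',e*1000)
for cam in ('scene','top'):
    p=env.grab_frame(cam); pickle.dump(p,open(n+cam[0]+'.pkl','wb'))
    print(cam,'mouth px',proj(p,mouth),'tip px',proj(p,TIP))
    c=proj(p,TIP+AX*.02).astype(int); x0,y0=c[0]-40,c[1]-32
    im=cv2.resize(p['frame'][y0:y0+60,x0:x0+80,::-1],None,fx=10,fy=10,interpolation=cv2.INTER_CUBIC)
    cv2.imwrite(f'pics/{n}{cam[0]}.png',im); print('off',x0,y0)
E
python3 look.py a
```

```text
{'t': 12.625, 'ee_pos': array([ 0.4917, -0.1596,  0.1844]), 'wrist_force': array([-0.5248,  0.1829, -2.9238]), 'wrist_torque': array([0.1022, 0.5399, 0.0334]), 'grip_width': 0.02892922155362333}
angle to RT [0.0081 0.3376 0.0285]
mouth rel TIP in RT (tool) axes mm [ -3.6437   0.2796 -32.2273]
scene mouth px [386.1417 189.8179] tip px [383.973 200.982]
off 345 162
top mouth px [390.2945 246.8967] tip px [389.1215 247.3647]
off 349 215
```

View pics/as.png

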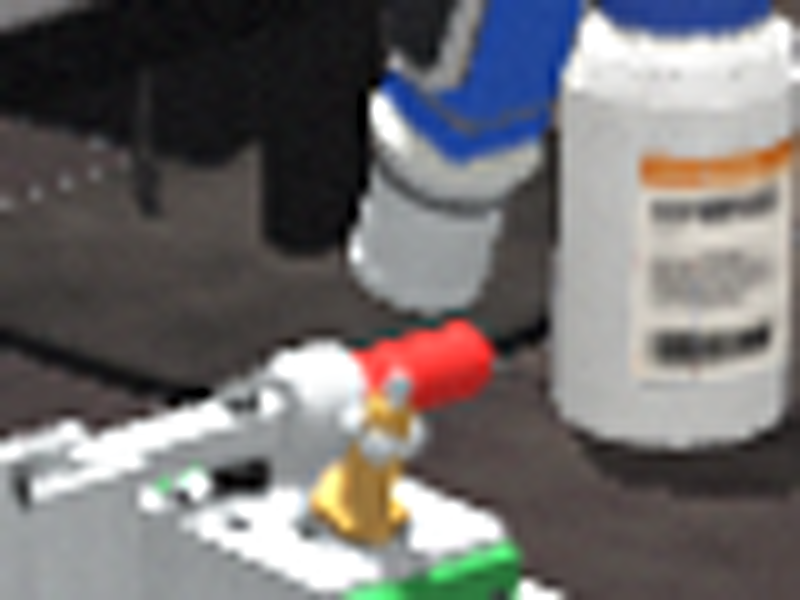

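View pics/at.png

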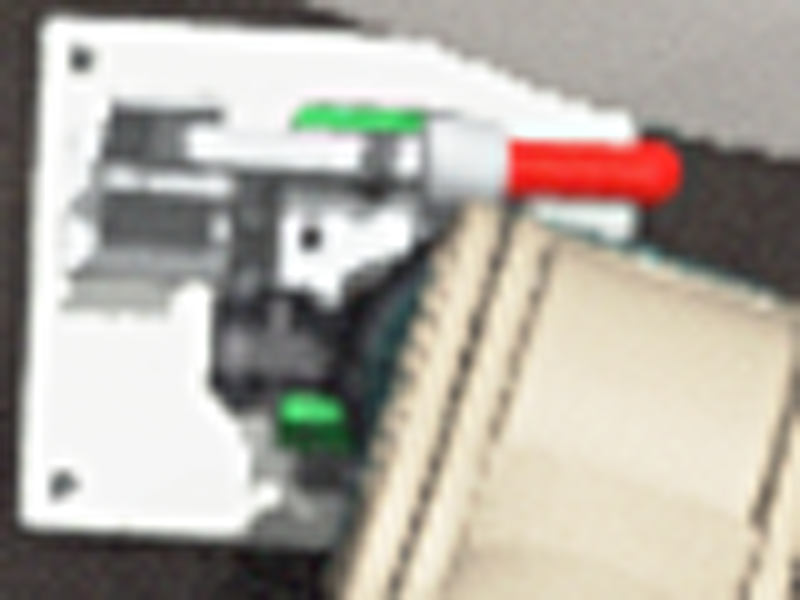

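Run:
```python
from h import *
print(cmd(TIP+AX*(.02+.065),RT))
```

```text
(array([0.33, 0.  , 1.23]), array([-0.01,  0.36,  0.  ]))
```

>>> {"name": "drive_tool", "arguments": {"plan": [[[0.3, 0, 0.6], [0, 0.3, 0]], [[0.3, 0, 1.2], [0, 0.3, 0]], [[0.3, 0, 1.2], [0, 0.3, 0]], [[0.3, 0, 1.2], [0, 0.3, 0]], [[0.3, 0, 1.2], [0, 0.3, 0]], [[0.3, 0, 1.2], [0, 0.3, 0]]]}}

```text
t: 13.48
ee_pos: [0.4918, -0.1597, 0.1702]
ee_rot: [0.172, 0.107, 0.979, -0.018]
wrist_force: [-0.2, -0.8, -2.7]
grip_width: 0.0295
```

```bash
python3 look.py b
cat > ov.py <<'E'
from h import *
import sys
n=sys.argv[1]; p=pickle.load(open(n+'s.pkl','rb')); o=env.observe(); M=q2R(o['ee_rot']).as_matrix(); mouth=o['ee_pos']+.065*M[:,2]
c=proj(p,TIP+AX*.02).astype(int); x0,y0=c[0]-40,c[1]-32
im=cv2.imread(f'pics/{n}s.png')
f=lambda X:((proj(p,X)-[x0,y0])*10+4.5).astype(int)
def circ(C,A,r,col):
    A=np.asarray(A);a=np.cross(A,[0,1,0]);a/=np.linalg.norm(a);b=np.cross(A,a)
    cv2.polylines(im,[np.array([f(C+r*(a*np.cos(t)+b*np.sin(t))) for t in np.linspace(0,6.283,40)])],True,col,1)
z=-M[:,2]
circ(mouth,z,.017,(0,0,255));circ(mouth+z*.04,z,.017,(0,0,255))
cv2.line(im,tuple(f(mouth-z*.04)),tuple(f(mouth+z*.04)),(0,255,255),1)
circ(TIP-AX*.011,AX,.0105,(255,0,0)); circ(TIP-AX*.025,AX,.007,(255,0,0)); circ(TIP+AX*.006,AX,.003,(255,0,255))
cv2.line(im,tuple(f(TIP-AX*.03)),tuple(f(TIP+AX*.006)),(255,0,255),1)
cv2.imwrite(f'pics/{n}ov.png',im)
E
python3 ov.py b
```

```text
{'t': 13.475, 'ee_pos': array([ 0.4918, -0.1597,  0.1702]), 'wrist_force': array([-0.1683, -0.8011, -2.6941]), 'wrist_torque': array([0.1297, 0.477 , 0.051 ]), 'grip_width': 0.029457432343111396}
angle to RT [ 0.0333 -0.1326 -0.0318]
mouth rel TIP in RT (tool) axes mm [  1.6372   0.2098 -18.7789]
scene mouth px [386.1641 195.4026] tip px [383.973 200.982]
off 345 162
top mouth px [389.6902 248.5   ] tip px [389.1215 247.3647]
off 349 215
```

View pics/bs.png

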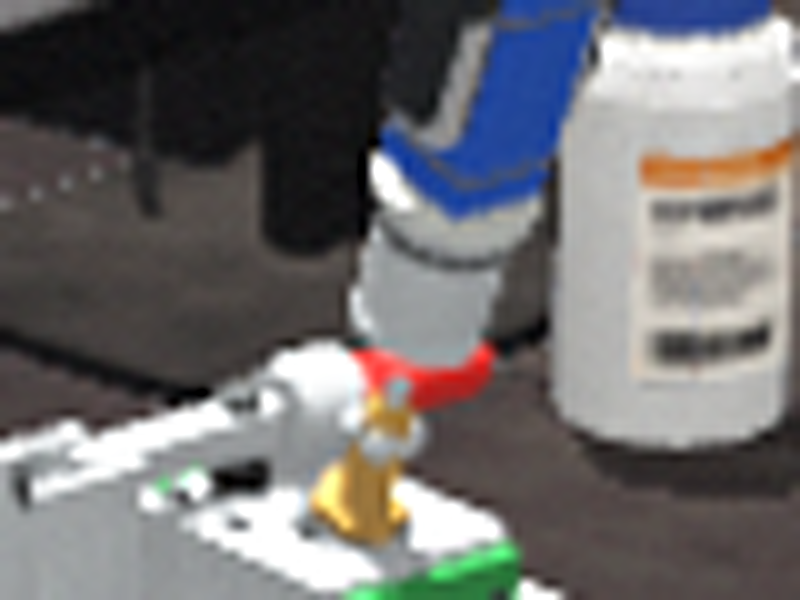

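View pics/bov.png

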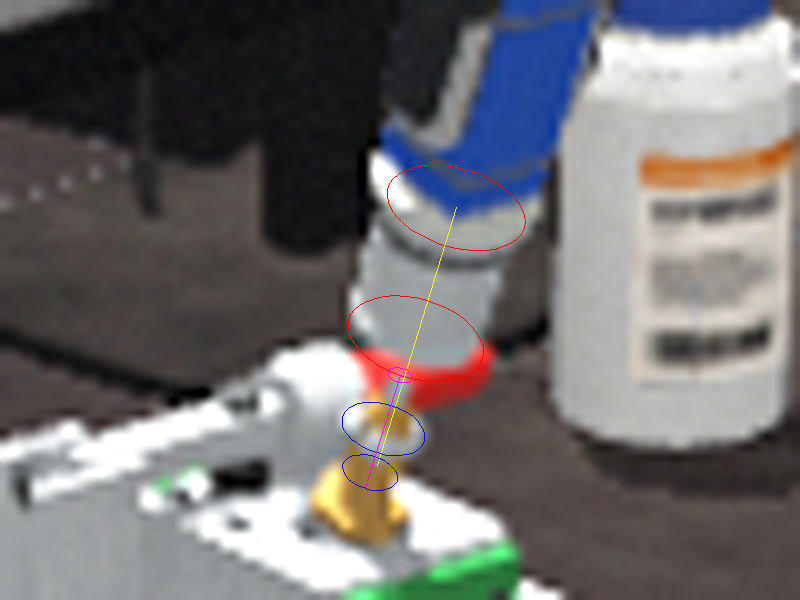

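```bash
sed -i 's/.065\*M/OFF*M/' look.py ov.py; echo 'OFF=.065' >> h.py; python3 look.py c
python3 - <<'E'
from h import *
for i in range(4):
    p=env.grab_frame('scene'); o=env.observe(); print(o['t'],o['ee_pos'],RT.inv().apply(o['ee_pos']+.065*q2R(o['ee_rot']).as_matrix()[:,2]-TIP)*1000)
    print([ (np.round(q['location'],1),round(q['confidence'],2)) for l in('nipple_tip','coupler_mouth','coupler_grip') for q in env.landmark_of(p,l)[:1]])
E
```

```text
{'t': 13.575, 'ee_pos': array([ 0.4918, -0.1597,  0.1702]), 'wrist_force': array([-0.0503, -0.9958, -2.2551]), 'wrist_torque': array([ 0.1273,  0.5442, -0.0556]), 'grip_width': 0.029046625551599977}
angle to RT [ 0.036  -0.1338 -0.0281]
mouth rel TIP in RT (tool) axes mm [  1.6526   0.2348 -18.7771]
scene mouth px [386.1601 195.4091] tip px [383.973 200.982]
off 345 162
top mouth px [389.6804 248.5051] tip px [389.1215 247.3647]
off 349 215
13.725 [ 0.49175532 -0.15966074  0.17008392] [  1.76271882   0.24569821 -18.70747535]
[(array([384.5, 199.1]), 0.56), (array([387. , 196.1]), 0.68), (array([396.8, 167.7]), 0.71)]
13.925 [ 0.49171202 -0.15962122  0.17000593] [  1.84465293   0.28225275 -18.65166709]
[(array([383.9, 200.4]), 0.54), (array([384.9, 197.4]), 0.63), (array([395.2, 167.3]), 0.91)]
14.125 [ 0.49173266 -0.15964556  0.17003601] [  1.80748224   0.25818494 -18.67119696]
[(array([384.5, 195.5]), 0.48), (array([384.6, 194.9]), 0.97), (array([396.4, 163.8]), 0.82)]
14.325 [ 0.49173177 -0.15962984  0.16999293] [  1.8302845    0.27790085 -18.63220788]
[(array([384.2, 198.7]), 0.6), (array([384.6, 193.8]), 0.84), (array([395.6, 165.8]), 0.59)]
```

View pics/ct.png

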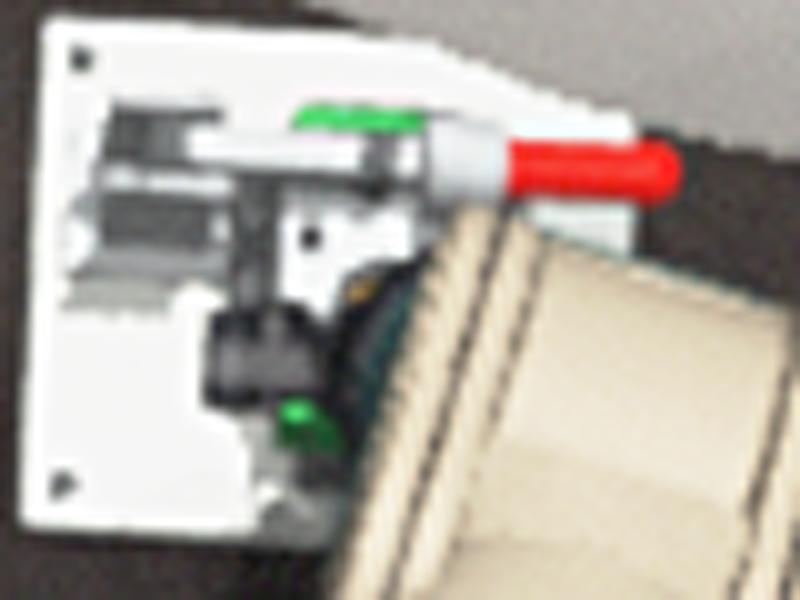

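```bash
cat > cyl.py <<'E'
from h import *
from scipy.optimize import least_squares
np.set_printoptions(precision=2,suppress=True)
o=env.observe(); M=q2R(o['ee_rot']).as_matrix(); mouth=o['ee_pos']+.065*M[:,2]
B=RT.as_matrix()  # tool axes: x nest -x, y nest y, z into nipple
acc={'nose':[], 'stem':[],'grip':[]}
for i in range(3):
    p=env.grab_frame('scene'); W=cloud(p); 
    Q=(W-TIP)@B*1000   # mm in tool axes rel tip
    m0=(mouth-TIP)@B*1000; r=np.hypot(Q[...,0]-m0[0],Q[...,1]-m0[1]); 
    a=(Q[...,2]<m0[2]-2)&(Q[...,2]>m0[2]-36)&(r<22); acc['nose'].append(Q[a]-m0)
    r=np.hypot(Q[...,0],Q[...,1]); a=(Q[...,2]>15)&(Q[...,2]<26)&(r<11); acc['stem'].append(Q[a])
for k,rad in(('nose',17),('stem',7)):
    P=np.vstack(acc[k]); 
    f=least_squares(lambda c:np.hypot(P[:,0]-c[0],P[:,1]-c[1])-rad,[0,0],loss='soft_l1',f_scale=1.)
    res=np.hypot(P[:,0]-f.x[0],P[:,1]-f.x[1])-rad
    print(k,len(P),'centre offset mm',f.x,'rms',np.median(abs(res)))
    if k=='nose':
        # tilt fit
        g=least_squares(lambda c:np.hypot(P[:,0]-c[0]-c[2]*(P[:,2]+20)/20,P[:,1]-c[1]-c[3]*(P[:,2]+20)/20)-rad,[0,0,0,0],loss='soft_l1'); print('tilt fit',g.x, 'slope rad',g.x[2:]/20)
print('m0',m0)
E
python3 cyl.py
```

```text
nose 461 centre offset mm [-1.19  0.53] rms 1.2658204173893566
tilt fit [-1.18  0.57  0.12 -0.88] slope rad [ 0.01 -0.04]
stem 54 centre offset mm [1.22 1.03] rms 0.6666239649656536
m0 [  1.82   0.28 -18.66]
```

>>> {"name": "drive_tool", "arguments": {"plan": [[[0.06, 0, 0.3], [0, 0, 0]], [[0.06, 0, 0.6], [0, 0, 0]], [[0.06, 0, 0.9], [0, 0, 0]], [[0.06, 0.02, 1.2], [0, 0, 0]], [[0.06, 0.02, 1.4], [0, 0, 0]], [[0.06, 0.02, 1.4], [0, 0, 0]], [[0.06, 0.02, 1.4], [0, 0, 0]]]}}

```text
t: 15.5
ee_pos: [0.4959, -0.1604, 0.1567]
ee_rot: [0.172, 0.107, 0.979, -0.018]
wrist_force: [0.1, -0.3, -2.8]
grip_width: 0.029
```

```bash
python3 look.py d; python3 cyl.py
```

```text
{'t': 15.5, 'ee_pos': array([ 0.4959, -0.1604,  0.1567]), 'wrist_force': array([ 0.114 , -0.343 , -2.8024]), 'wrist_torque': array([ 0.1475,  0.5356, -0.0136]), 'grip_width': 0.02895285905984111}
angle to RT [ 0.0359 -0.1417 -0.0287]
mouth rel TIP in RT (tool) axes mm [ 2.3539  0.449  -4.7032]
scene mouth px [384.8831 200.091 ] tip px [383.973 200.982]
off 345 162
top mouth px [389.0681 248.359 ] tip px [389.1215 247.3647]
off 349 215
nose 452 centre offset mm [-1.36  0.52] rms 1.2046864368980161
tilt fit [-1.35  0.54 -0.83 -0.58] slope rad [-0.04 -0.03]
stem 45 centre offset mm [0.71 1.54] rms 1.117797202736904
m0 [ 2.31  0.44 -4.78]
```

View pics/ds.png

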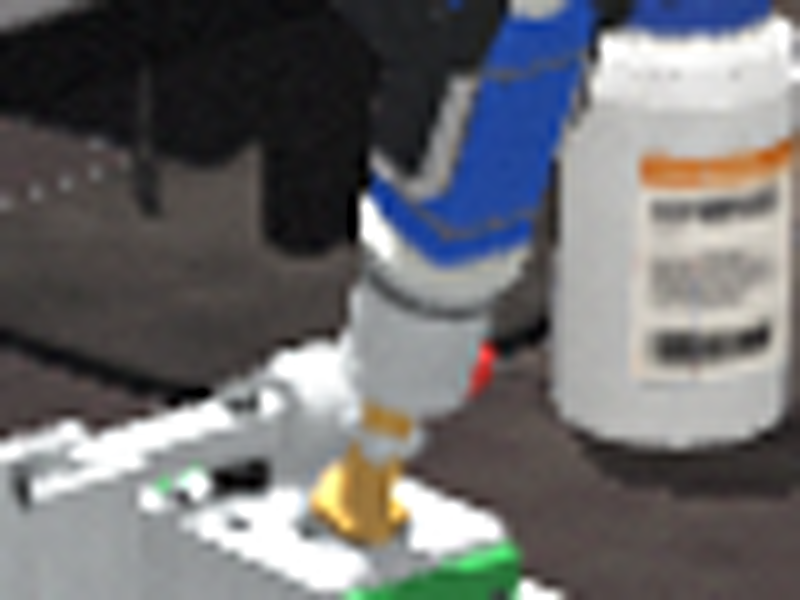

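>>> {"name": "drive_tool", "arguments": {"plan": [[[0, 0, 0.1], [0, 0, 0]], [[0, 0, 0.2], [0, 0, 0]], [[0, 0, 0.3], [0, 0, 0]], [[0, 0, 0.4], [0, 0, 0]], [[0, 0, 0.5], [0, 0, 0]], [[0, 0, 0.6], [0, 0, 0]], [[0, 0, 0.7], [0, 0, 0]], [[0, 0, 0.7], [0, 0, 0]]]}}

```text
t: 16.75
ee_pos: [0.4982, -0.1608, 0.1499]
ee_rot: [0.172, 0.107, 0.979, -0.018]
wrist_force: [-0.1, 0.3, -2.6]
grip_width: 0.0293
```

```bash
python3 look.py e
```

```text
{'t': 16.75, 'ee_pos': array([ 0.4982, -0.1608,  0.1499]), 'wrist_force': array([-0.087 ,  0.2625, -2.6319]), 'wrist_torque': array([0.0137, 0.5482, 0.0536]), 'grip_width': 0.02929690464677585}
angle to RT [ 0.0437 -0.1619 -0.0314]
mouth rel TIP in RT (tool) axes mm [2.5733 0.5142 2.442 ]
scene mouth px [384.2196 202.4111] tip px [383.973 200.982]
off 345 162
top mouth px [388.7807 248.2362] tip px [389.1215 247.3647]
off 349 215
```

View pics/es.png

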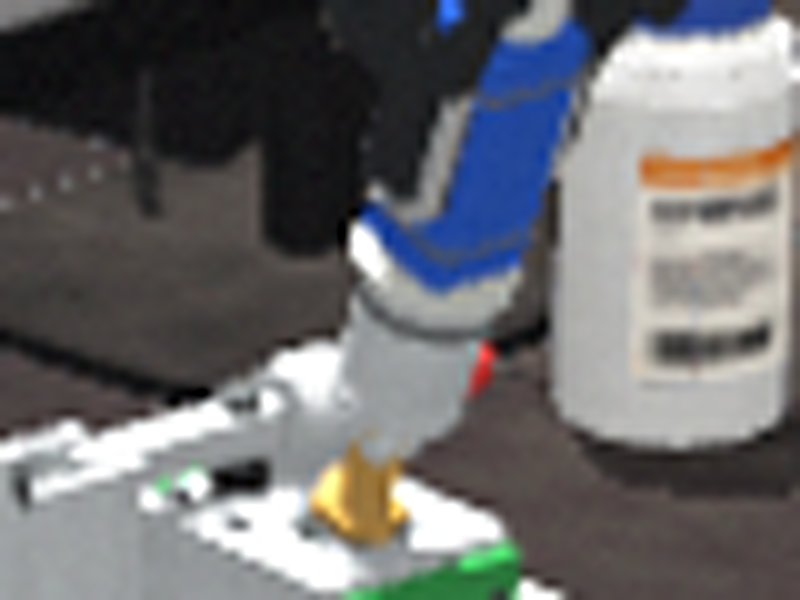

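>>> {"name": "drive_tool", "arguments": {"plan": [[[0, 0, 0.1], [0, 0, 0]], [[0, 0, 0.2], [0, 0, 0]], [[0, 0, 0.3], [0, 0, 0]], [[0, 0, 0.4], [0, 0, 0]], [[0, 0, 0.5], [0, 0, 0]], [[0, 0, 0.6], [0, 0, 0]], [[0, 0, 0.6], [0, 0, 0]]]}}

```text
t: 17.73
ee_pos: [0.5001, -0.1612, 0.1443]
ee_rot: [0.172, 0.107, 0.979, -0.018]
wrist_force: [-0.1, -0.4, -2.8]
grip_width: 0.0294
```

```bash
python3 look.py f|head -4
```

```text
{'t': 17.725, 'ee_pos': array([ 0.5001, -0.1612,  0.1443]), 'wrist_force': array([-0.1223, -0.3541, -2.8194]), 'wrist_torque': array([0.0774, 0.5219, 0.0232]), 'grip_width': 0.02944107190569036}
angle to RT [ 0.0439 -0.1635 -0.0317]
mouth rel TIP in RT (tool) axes mm [2.6156 0.5208 8.454 ]
scene mouth px [383.6436 204.3145] tip px [383.973 200.982]
```

>>> {"name": "drive_tool", "arguments": {"plan": [[[0, 0, 0.1], [0, 0, 0]], [[0, 0, 0.2], [0, 0, 0]], [[0, 0, 0.3], [0, 0, 0]], [[0, 0, 0.4], [0, 0, 0]], [[0, 0, 0.4], [0, 0, 0]]]}}

```text
t: 18.45
ee_pos: [0.5021, -0.1618, 0.1422]
ee_rot: [0.173, 0.107, 0.979, -0.019]
wrist_force: [-4.3, 0.9, 8.2]
grip_width: 0.0292
```

```bash
python3 look.py g|head -4
```

```text
{'t': 18.45, 'ee_pos': array([ 0.5021, -0.1618,  0.1422]), 'wrist_force': array([-4.3266,  0.8653,  8.182 ]), 'wrist_torque': array([0.3531, 0.97  , 0.0382]), 'grip_width': 0.02922970793451174}
angle to RT [ 0.024  -0.0563 -0.0184]
mouth rel TIP in RT (tool) axes mm [ 1.3263  0.3861 11.1394]
scene mouth px [383.1046 204.8382] tip px [383.973 200.982]
```

View pics/gs.png

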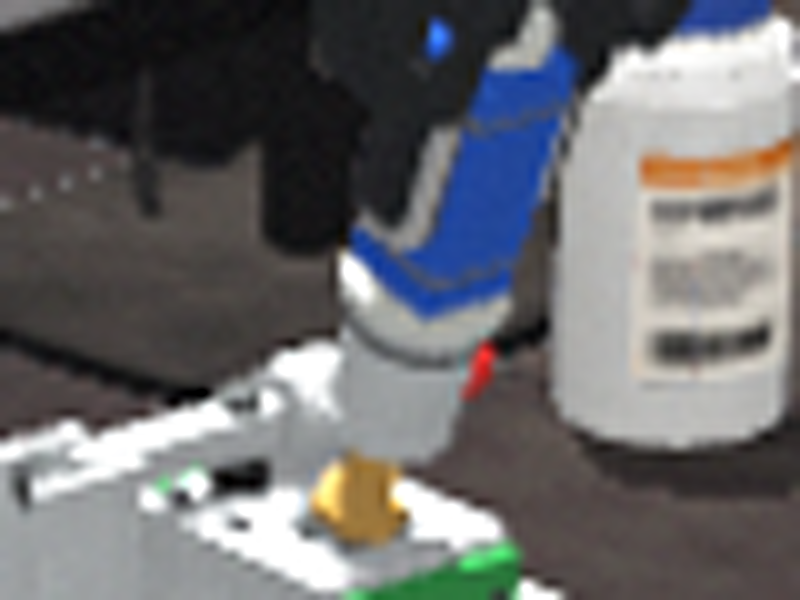

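>>> {"name": "drive_tool", "arguments": {"plan": [[[0.05, 0, 0.1], [0, 0, 0]], [[0.05, 0, 0.2], [0, 0, 0]], [[0.05, 0, 0.3], [0, 0, 0]], [[0.05, 0, 0.4], [0, 0, 0]], [[0.05, 0, 0.5], [0, 0, 0]], [[0.05, 0, 0.6], [0, 0, 0]], [[0.05, 0, 0.6], [0, 0, 0]]]}}

```text
t: 19.42
ee_pos: [0.5033, -0.162, 0.1346]
ee_rot: [0.172, 0.107, 0.979, -0.018]
wrist_force: [1.5, -0.2, -1.3]
grip_width: 0.0293
```

```bash
python3 look.py h|head -4
```

```text
{'t': 19.425, 'ee_pos': array([ 0.5033, -0.162 ,  0.1346]), 'wrist_force': array([ 1.5228, -0.2029, -1.2878]), 'wrist_torque': array([-0.0398, -0.0611, -0.008 ]), 'grip_width': 0.029271037441383232}
angle to RT [ 0.0396 -0.1322 -0.0289]
mouth rel TIP in RT (tool) axes mm [ 2.8751  0.4586 18.6567]
scene mouth px [382.7417 207.56  ] tip px [383.973 200.982]
```

View pics/hs.png

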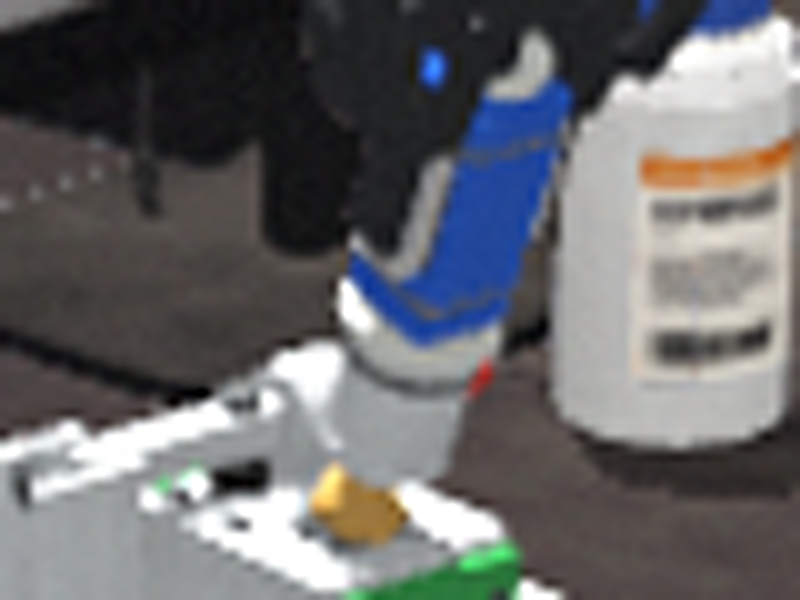

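>>> {"name": "drive_tool", "arguments": {"plan": [[[-0.03, 0, 0.15], [0, 0, 0]], [[-0.03, 0, 0.3], [0, 0, 0]], [[-0.03, 0, 0.45], [0, 0, 0]], [[-0.03, 0, 0.6], [0, 0, 0]], [[-0.03, 0, 0.75], [0, 0, 0]], [[-0.03, 0, 0.9], [0, 0, 0]], [[-0.03, 0, 0.9], [0, 0, 0]]]}}

```text
t: 20.4
ee_pos: [0.506, -0.1625, 0.1264]
ee_rot: [0.171, 0.107, 0.979, -0.018]
wrist_force: [-3.6, 0.7, 3.2]
grip_width: 0.029
```

```bash
python3 look.py i|head -4
```

```text
{'t': 20.4, 'ee_pos': array([ 0.506 , -0.1625,  0.1264]), 'wrist_force': array([-3.5784,  0.7259,  3.2175]), 'wrist_torque': array([0.2017, 0.819 , 0.0221]), 'grip_width': 0.029008651194110748}
angle to RT [ 0.0357 -0.1945 -0.0366]
mouth rel TIP in RT (tool) axes mm [ 3.1914  0.5274 27.2743]
scene mouth px [381.9728 210.3147] tip px [383.973 200.982]
```

View pics/is.png

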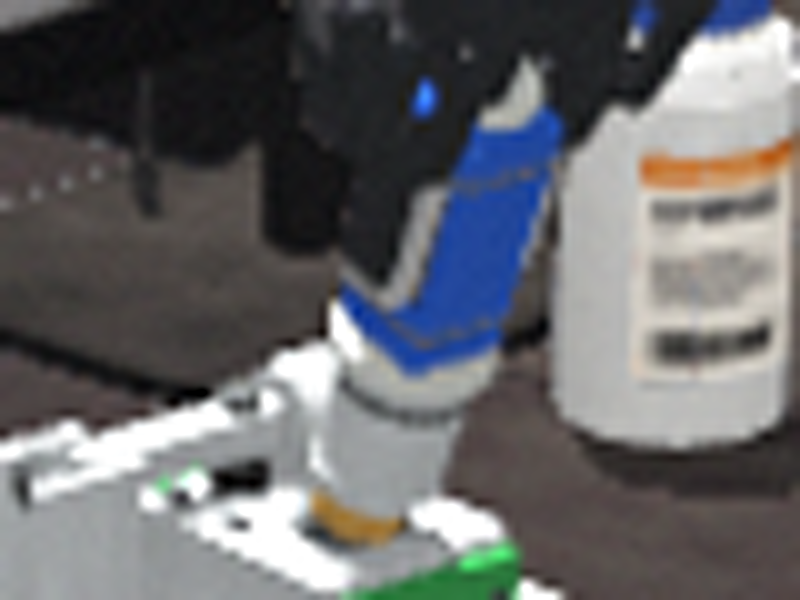

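>>> {"name": "drive_tool", "arguments": {"plan": [[[-0.06, 0, 0.1], [0, 0, 0]], [[-0.06, 0, 0.2], [0, 0, 0]], [[-0.06, 0, 0.2], [0, 0, 0]], [[-0.06, 0, 0.2], [0, 0, 0]]]}}

```text
t: 21.0
ee_pos: [0.5068, -0.1627, 0.1245]
ee_rot: [0.171, 0.108, 0.979, -0.018]
wrist_force: [-5.5, 0.7, 5.5]
grip_width: 0.0293
```

```bash
python3 look.py j|head -4
```

```text
{'t': 21.0, 'ee_pos': array([ 0.5068, -0.1627,  0.1245]), 'wrist_force': array([-5.5309,  0.7308,  5.5   ]), 'wrist_torque': array([ 0.3102,  1.2078, -0.0058]), 'grip_width': 0.029250852818407797}
angle to RT [ 0.0286 -0.2419 -0.0442]
mouth rel TIP in RT (tool) axes mm [ 3.094   0.4985 29.3781]
scene mouth px [381.7568 210.9384] tip px [383.973 200.982]
```

>>> {"name": "drive_tool", "arguments": {"plan": [[[0.1, 0, 0.08], [0, 0, 0]], [[0.1, 0, 0.08], [0, 0, 0]], [[0.1, 0, 0.08], [0, 0, 0]], [[0.1, 0, 0.08], [0, 0, 0]]]}}

```text
t: 21.6
ee_pos: [0.5068, -0.1627, 0.124]
ee_rot: [0.172, 0.107, 0.979, -0.018]
wrist_force: [-6.0, 0.9, 7.0]
grip_width: 0.0291
```

```bash
python3 look.py k|head -4; python3 cyl.py
python3 - <<'E'
from h import *
p=env.grab_frame('scene'); save('k_full',p)
E
```

```text
{'t': 21.6, 'ee_pos': array([ 0.5068, -0.1627,  0.124 ]), 'wrist_force': array([-6.0081,  0.9245,  6.9924]), 'wrist_torque': array([0.3817, 1.054 , 0.0359]), 'grip_width': 0.029094600187826943}
angle to RT [ 0.0363 -0.1515 -0.029 ]
mouth rel TIP in RT (tool) axes mm [ 3.1046  0.5045 29.8199]
scene mouth px [381.7155 211.0778] tip px [383.973 200.982]
nose 424 centre offset mm [-1.27  0.62] rms 1.3729760191910731
tilt fit [-1.28  0.64 -0.36 -0.65] slope rad [-0.02 -0.03]
stem 0 centre offset mm [0. 0.] rms nan
m0 [ 3.12  0.51 29.84]
  return _methods._mean(a, axis=axis, dtype=dtype,
  ret = ret.dtype.type(ret / rcount)
```

View pics/ks.png

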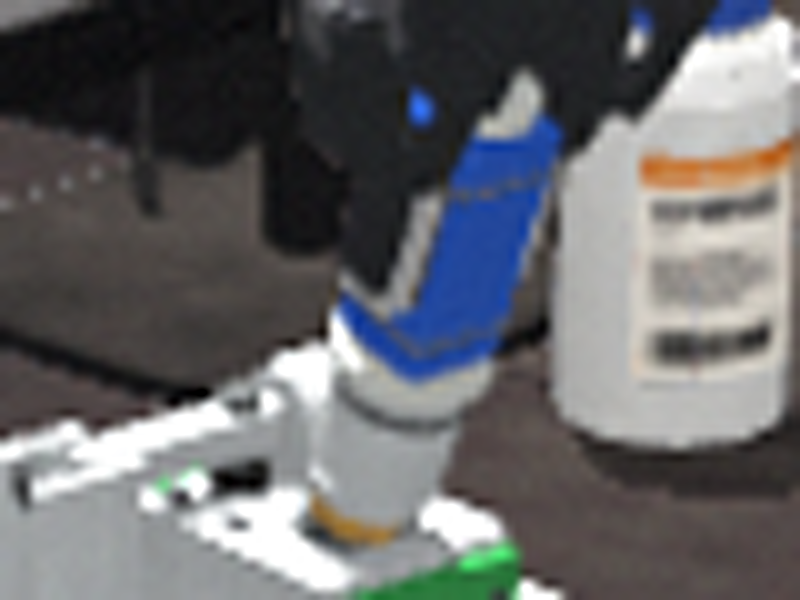

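View pics/k_full.png

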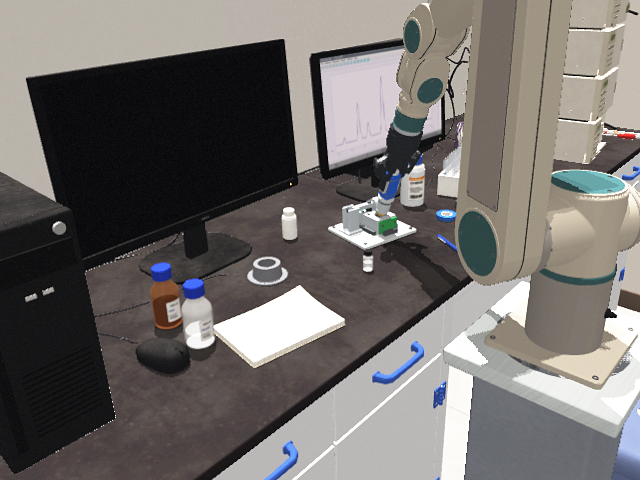

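Run:
```python
from h import *
o=env.observe(); print(o['t'],o['ee_pos'],o['wrist_force'],o['grip_width'])
print(env.close_job())
```

```text
21.9 [ 0.50682068 -0.16271222  0.12404025] [-5.7952551   1.30018412  6.74624048] 0.028999947138334245
the job is handed in; nothing more can be done
None
```

The clamp is shut on the carriage, and the job was handed in at t = 21.9 s with the gripper still pressing the coupler onto the nipple. No verdict was reported, so success rests on my own checks.

- **Clamp:** I pushed the handle over centre with the shut fingers and it dropped onto the carriage. Later pictures show it staying down. I did not measure its contact force.
- **Coupler:** I lifted it straight out of its stand with an 80 N grip. A depth fit in the scene picture put it within about 0.6 mm of the nipple's axis before contact.
- **Snap-on:** The axial force rose to about 11 N at the detents, dropped away, then rose again against the valve spring. The last push along the nipple's axis was about 11 N. That is above the 9.5 N full-travel value, so the pin should be well in.
- **Last check before hand-in:** The arm was steady, the grip width was 29 mm, and the tool was within 0.3° of the assumed nipple axis. In the last picture the nose is down near the base of the nipple, with only the lower part of the brass showing. The bystanders I could see were where they had been. The top camera's view of the nipple was blocked by the arm.

**Checks that disagreed:**
- The arm's position reading put the mouth about 30 mm below the tip, 2.3 mm beyond full travel. My estimate of the tip's position was therefore 2 to 4 mm out along the axis, so I judged the depth mainly from the force and the pictures.
- The estimated valve travel before the last 0.8 mm push ranged from about 3.4 mm by position to 5.5 mm by force.
- A sideways force of about 2 to 3 N remained on the coupler.

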